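# Walk the seal chest back into its bay and latch it

### The job

The seal chest is too heavy to lift: walk it straight back into its bamboo bay by pushing on the two front corner posts in turn, keeping off the glass door, until it bears lightly on both rubber stops at the back; the stops are never set alike, so feel for them and do not ram them. Then turn the latch knob clockwise until its tongue bears on the chest's front, so that the chest is held against the stops. Keep the seals on top standing and leave everything else on the shelf where it is.

Things in the scene. Friction and masses are not known exactly. Their poses are not given: they have to be found in the camera images.
- chest: Low lacquered rosewood chest with a flat waxed base, 220 mm wide (its y), 150 mm deep (its x), 64 mm high, 1.9 to 2.6 kg; sliding it takes 5 to 11 N. Origin: centre of its underside. Its x axis points from its front (x = -75 mm, towards the robot) to its back (x = +75 mm), its y axis to the left seen by the robot. Keep the hand's force on it under 25 N.
- post_l (a point): Middle of the front face of the chest's left solid corner post, 32 mm up. The post is 46 mm wide (chest y from 64 to 110 mm) and full height: one of the two places to push. Axes as the chest's.
- post_r (a point): Middle of the front face of the chest's right solid corner post, 32 mm up, the mirror image of the left (chest y from -110 to -64 mm): the other place to push.
- door: Glass door of the chest between the two corner posts, 126 mm wide, 62 mm high, set back 3 mm behind the posts' faces; it must not be pressed. Origin: its centre. It moves with the chest.
- bay: The fixed bamboo bay for the chest; its place and yaw vary. Origin: on the board under the middle of the back rail's front face; x points from the mouth to the rail (the way the chest is pushed), y to the left. The back rail is a 32 mm culm 36 mm up. The latch's post (32 mm thick, 52 mm high) stands at x = -203, y = -156 mm.
- bay_mouth (a point): Middle of the bay's mouth on the board, 64 mm before the back rail. Low bamboo guides, 24 mm high, run along both sides: 236 mm apart from the rail to 35 mm before it, then flaring by 15 mm each towards the mouth. At the start the chest's back is about 30 to 60 mm short of the stops.
- stop_l: Left stop. Origin: middle of its fixed brass plate on the rail's front, 36 mm up, 75 mm left (+y) of the bay's middle. A stud with a rubber pad 22 mm across stands out of it to the bay's -x; the pad's face is 20 to 30 mm before the rail, as the stud happens to be screwed (not told). The rubber yields 1 mm per 6 N, up to 5 mm; over 15 N is ramming.
- stop_r: Right stop: the same as the left one, 75 mm to the right (-y) of the bay's middle. Its stud is set independently, so the two pads stand out by different amounts and the chest ends slightly out of square.
- latch (a joint): Angle of the turn latch (rad) about a vertical axis, growing clockwise seen from above. At 0 its tongue points to the bay's -x; at pi/2 it points to the bay's +y, across the mouth. It starts open at 0.38 to 0.52 and meets the front of a chest that is home at about 1.75 to 1.97. Friction 0.12 N m, so it stays where it is left. Its tongue must not press the chest with over 15 N.
- latch_grip (a point): Middle of the latch's brass bar grip, on its axis at 86 mm above the board. The bar is 42 mm long in line with the tongue, 14 mm thick (grip it across), from 62 to 98 mm above the board. Its x axis points opposite to the tongue.
- latch_tip (a point): Leading corner of the latch's brass tongue, 74 mm from the axis, the one that meets the front of the chest (the tongue is 14 mm wide and 5 mm thick, 56 mm above the board).
- seal1_mid (a point): Middle of a tall rectangular resin seal, 26 x 26 x 68 mm, standing upright on the rear half of the chest's top, its z axis up; it must stay standing.
- seal2_mid (a point): Middle of a tall rectangular resin seal, 25 x 30 x 74 mm, standing upright on the rear half of the chest's top, its z axis up; it must stay standing.
- seal3_mid (a point): Middle of a tall rectangular resin seal, 28 x 28 x 62 mm, standing upright on the rear half of the chest's top, its z axis up; it must stay standing.
- seal4_mid (a point): Middle of a tall rectangular resin seal, 26 x 26 x 76 mm, standing upright on the rear half of the chest's top, its z axis up; it must stay standing.
- paste_box: A bystander, to be left where it is: round white porcelain seal-paste box, 72 mm across, 34 mm high, to the left of the chest. Origin: centre of its underside.
- paperweight: A bystander, to be left where it is: dark steel bar paperweight, 160 x 26 x 22 mm, to the right of the chest. Origin: centre of its underside.
- inkstone: A bystander, to be left where it is: dark rectangular inkstone, 100 x 150 x 22 mm, on the right. Origin: centre of its underside.
- brush_pot: A bystander, to be left where it is: green glass brush pot, 90 mm across, 115 mm high, with brushes to 190 mm, on the left. Origin: centre of its underside.
- water_cup: A bystander, to be left where it is: small blue porcelain cup, 64 mm across, 45 mm high, on the left. Origin: centre of its underside.
- tray: A bystander, to be left where it is: white enamel tray, 240 x 320 x 24 mm, with carving knives, on the right. Origin: centre of its underside.

How it is judged (in metres and radians):
On the way, in this order (a step that is already met when the one before it is completed fails the run):
1. the chest bears on both rubber stops at once (contact force between chest and stop_l above 0.2 N and contact force between chest and stop_r above 0.2 N), for 0.3 s.
2. the latch tongue is turned against the chest's front (x of latch_tip in the frame of chest between -0.079 and -0.07 m and y of latch_tip in the frame of chest between -0.11 and -0.06 m), for 0.2 s.
At the end, for the whole second after the job is handed in: The chest stands still in its bay, bearing on both rubber stops (over 0.2 N on each) and within 12 mm of the bay's middle; the latch tongue's leading corner is within 4 mm of the front face of the right-hand corner post; the four seals stand upright on the chest (all of step 1 and all of step 2 and linear speed of chest below 0.005 m/s and y of chest in the frame of bay between -0.012 and 0.012 m and angle between each of seal1_mid, seal2_mid, seal3_mid, seal4_mid's own z axis and vertical below 0.1 rad); the robot touches nothing.
It fails at once if a rubber stop is rammed (over 15 N) (contact force between chest and stop_l above 15 N or contact force between chest and stop_r above 15 N).
It fails at once if the glass door is pressed (over 2 N) (contact force between door and the fingers above 2 N or contact force between door and the arm above 2 N).
It fails at once if the hand presses the chest with more than 25 N, or the latch presses it with more than 15 N (contact force between chest and the fingers above 25 N or contact force between chest and the arm above 25 N or contact force between latch_c0 and chest above 15 N).
It fails at once if a seal topples or leaves the chest, or the chest is tipped or lifted (angle between any of seal1_mid, seal2_mid, seal3_mid, seal4_mid's own z axis and vertical above 0.35 rad or height (world z) of any of seal1_mid, seal2_mid, seal3_mid, seal4_mid below 0.085 m or angle between chest's own z axis and vertical above 0.06 rad or height (world z) of chest above 0.008 m).
It fails at once if a bystander is moved by more than 15 mm (distance of any of paste_box, paperweight, inkstone, brush_pot, water_cup, tray from where it was at the start of the episode above 0.015 m).
It also fails if it takes over 72 s, if anything falls off the work surface, if the arm or the gripper's body presses on something with over 40 N, if the wrist force passes 120 N, or if a joint passes its speed limit or range.

### The arm

A 6-joint arm with a two-finger parallel gripper is mounted at the origin on the work surface. World frame = base frame: x ahead of the robot, y to its left, z up, the work surface at z = 0. Lengths are in mm, angles in rad, forces in N, time in s.
With the tool pointing down it reaches from about 375 to 925 mm from the base axis. Payload 5.7 kg.
Tool frame: the origin (TCP) lies midway between the tips of the shut fingers; the grasp point (between the pads) lies 19 mm behind it (arm.grip_point_offset is the distance from the TCP to the grasp point, in mm); z points along the fingers, y is the direction in which the jaws open and shut (so a half turn about z gives the same grasp; the last joint's range is limited). The gripper opens to 85 mm and grips with 20 to 120 N. Pads are 22 mm wide; open, the fingers measure 114 mm over their backs; the gripper's body (76 mm by 85 mm) begins 54 mm behind the grasp point. The pads swing forward as they close: fully open they stand 13 mm farther back than shut.
Start: joints at [1.038, 0.359, 1.51, -0, 1.272, -0.115], TCP at [243.44, 548.361, 231.267] pointing down, gripper open.
Joint ranges: [-2.97, 2.97], [-1.01, 2.36], [0.21, 2.38], [-0.96, 4.11], [0.2, 2.71], [-2.98, 2.98]. Speed limits (rad/s): [2.39, 2.39, 3.14, 3.14, 3.14, 3.14].

### API

Orientations are given as a rotation vector (axis times angle).
In Python, from station import arm, eyes gives the robot as it stands. The module is installed in compiled form; this text tells all that it offers.
- The arm moves only by the tool arm_command, never from a script. Its argument "series" is a list of rows, each an object with "xyz": the shift along the tool's x, y, z in m, a list of three; "turn": the turn, a rotation vector about the tool's x, y, z in degrees, a list of three; "claw": the opening, from 0 (shut) to 1 (fully open). In form: [{"xyz": [tx, ty, tz], "turn": [rx, ry, rz], "claw": claw}, ...]. A call has 1 to 12 rows; each row shifts and turns the commanded pose from where the row before left it, along the tool's axes as they then stand; what a row does not reach is not made up. A row lasts 1/8 s, in which the tool goes at most 62.5 mm and 10.7 degrees, less where a joint would pass 70% of its speed; a pose out of reach is approached as far as the arm can. A call is refused whole if a number of a shift passes 0.0625 or a number of a turn 10.7, either way. A call with a gripper value outside its range is refused whole. The fingers move at their own pace and stop on an object; "newtons" is the grip in N (left out, the last holds). Time passes only in rows, so rows that do not move let the fingers close. It gives the time, the measured TCP pose, the force and the opening at its end, in the units of the state.
- arm.observe(): the state, without advancing time (a new reading comes with each control period).
- eyes.get_image(name): name is "scene" or "top"; returns the picture (420x560x3 uint8, red, green, blue); there is no depth.
- eyes.camera_info(name): a dict with "fx", "fy", "cx", "cy" (pixels), "k1" (the pictures are not rectified: a ray, as slopes to the right and down, at radius r is drawn at 1 + k1 r^2 times it, then the intrinsics apply), "pose" (4x4, takes a point from camera to world coordinates). Camera axes: x right, y down, z forward; pixel columns grow to the right and rows downward; lengths in mm; the calibration is good to about 2 mm. A picture is of the moment at which its call begins. camera_info takes no time and is no camera call.
- arm.close_job(): hands the job in, once; it reports no verdict.
The state is a dict: "time_s": time; "joint_pos": joint angles; "joint_velocities": joint speeds; "effort": joint torques, N m; "eef_pos": TCP position; "orientation": TCP orientation; "force": force on the tool from outside, world axes, zero at the start; "wrist_torque": the same for the moment, N m; "finger_gap": opening from 0.0 (shut) to 1.0 (fully open).
Only numpy, scipy, OpenCV 4.12 (cv2) and the standard library are available. Lean on these libraries where they do the work, as an engineer would, in place of code of your own. Each camera call takes 0.05 s, during which the arm holds its last target.

## Working session

There is one attempt and no reset: what is moved stays moved. The work goes in short steps, Python scripts to look and compute and a tool call to move; the robot and the scene stay as the last step left them, time stands still between calls to the robot, and variables do not carry over. Pictures are saved under pics/ and viewed, and the job is handed in when it is done.

Besides the shell and the picture viewer there is one more tool, called after ">>>" by a JSON object that holds its "op" and its "data". arm_command: Moves the arm, as the interface text tells. Its arguments: {"type":"object","properties":{"series":{"type":"array","items":{"type":"object","properties":{"xyz":{"type":"array","items":{"type":"number"}},"turn":{"type":"array","items":{"type":"number"}},"claw":{"type":"number"}}}},"newtons":{"type":"number"}},"required":["series"]}

```bash
mkdir -p pics
cat > h.py <<'E'
import numpy as np, cv2, json
from station import arm, eyes
def snap(n,f):
    im=eyes.get_image(n); cv2.imwrite(f'pics/{f}.png',im[:,:,::-1]); return im
def ray(n,u,v):
    c=eyes.camera_info(n); x=(u-c['cx'])/c['fx']; y=(v-c['cy'])/c['fy']
    rd=np.hypot(x,y); r=rd
    for _ in range(50): r=rd/(1+c['k1']*r*r)
    s=r/rd if rd>0 else 1
    P=np.array(c['pose']); return P[:3,3],P[:3,:3]@np.array([x*s,y*s,1])
def at(n,u,v,z):
    o,d=ray(n,u,v); return o+d*(z-o[2])/d[2]
def proj(n,p):
    c=eyes.camera_info(n); P=np.array(c['pose']); q=P[:3,:3].T@(np.array(p,float)-P[:3,3])
    x,y=q[0]/q[2],q[1]/q[2]; k=1+c['k1']*(x*x+y*y)
    return c['fx']*x*k+c['cx'],c['fy']*y*k+c['cy']
def crop(src,dst,u0,v0,u1,v1,s):
    im=cv2.imread(f'pics/{src}.png')[v0:v1,u0:u1]; cv2.imwrite(f'pics/{dst}.png',cv2.resize(im,None,fx=s,fy=s,interpolation=cv2.INTER_CUBIC))
def st():
    o=arm.observe(); print({k:np.round(o[k],3).tolist() for k in ['time_s','joint_pos','eef_pos','orientation','force','wrist_torque','finger_gap']}); return o
E
python3 - <<'E'
from h import *
st()
for n in ['scene','top']:
    snap(n,n+'0'); print({k:np.round(v,3).tolist() for k,v in eyes.camera_info(n).items()})
E
```

```text
{'time_s': 0.0, 'joint_pos': [1.038, 0.36, 1.511, 0.0, 1.272, -0.115], 'eef_pos': [243.09, 547.773, 230.431], 'orientation': [-0.651, -3.073, 0.003], 'force': [-0.07, 0.754, -0.627], 'wrist_torque': [-0.006, -0.029, -0.033], 'finger_gap': 0.999}
{'fx': 527.848, 'fy': 527.848, 'cx': 287.638, 'cy': 215.409, 'k1': 0.019, 'pose': [[0.458, 0.47, -0.754, 1912.418], [0.889, -0.229, 0.397, -757.803], [0.014, -0.852, -0.523, 1078.225], [0.0, 0.0, 0.0, 1.0]]}
{'fx': 506.502, 'fy': 506.502, 'cx': 274.228, 'cy': 204.606, 'k1': 0.046, 'pose': [[0.007, -0.986, 0.168, 277.119], [-1.0, -0.007, -0.001, -3.13], [0.002, -0.168, -0.986, 1588.923], [0.0, 0.0, 0.0, 1.0]]}
```

View pics/top0.png

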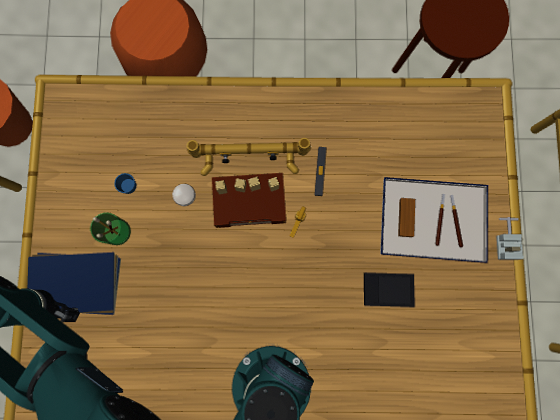

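View pics/scene0.png

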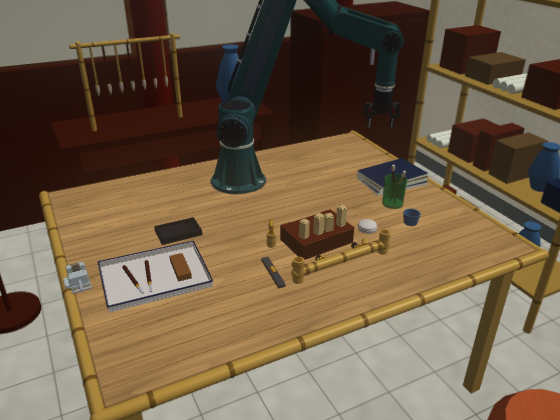

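Run:
```python
from h import *
crop('top0','c1',175,130,335,250,5)
crop('scene0','c2',255,195,395,295,5)
```

```text
(no output)
```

View pics/c1.png

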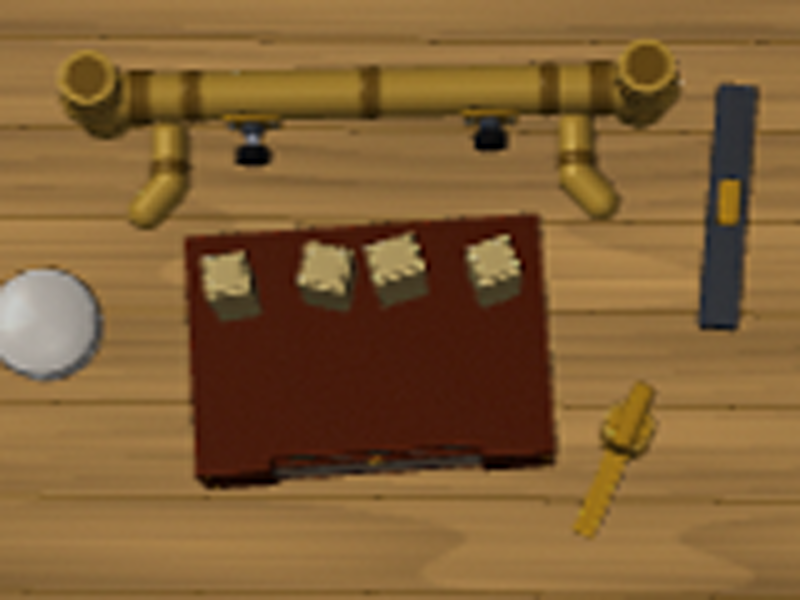

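View pics/c2.png

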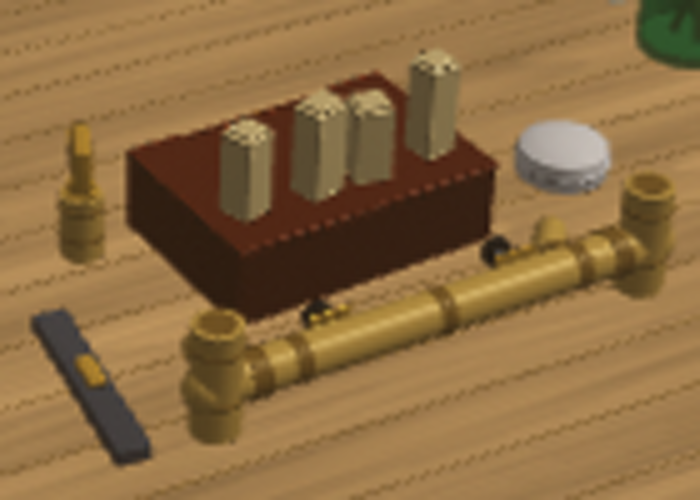

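Run:
```python
from h import *
def T(u,v,z,l): 
    p=at('top',175+(u+.5)/5-.5,130+(v+.5)/5-.5,z); print(l,np.round(p,1)); return p
bl=T(186,238,64,'BL');br=T(539,215,64,'BR');fr=T(553,452,64,'FR');fl=T(198,476,64,'FL')
for a,b in[(bl,br),(fl,fr),(bl,fl),(br,fr)]: print(np.linalg.norm(a-b))
d=bl-br; print('yaw',np.arctan2(-d[0],d[1])); d=fl-fr; print('yaw',np.arctan2(-d[0],d[1]))
d=bl-fl; print(np.arctan2(d[1],d[0]));d=br-fr; print(np.arctan2(d[1],d[0]))
print('c',(bl+br+fr+fl)/4)
pl=T(253,119,36,'plateL');pr=T(490,115,36,'plateR');d=pl-pr;print(np.linalg.norm(d),np.arctan2(-d[0],d[1]))
T(253,163,36,'padL');T(490,150,36,'padR')
a=T(140,71,52,'railtopL');b=T(600,62,52,'railtopR');d=a-b;print(np.arctan2(-d[0],d[1]))
g=T(628,428,52,'latch base'); T(645,388,98,'grip far');T(615,455,98,'grip near');
T(586,535,58,'tip');T(576,528,58,'tipL');T(597,537,58,'tipR')
```

```text
BL [620.5 187.9  64. ]
BR [636.7 -29.4  64. ]
FR [489.1 -38.5  64. ]
FL [472.9 176.6  64. ]
217.92143064005322
215.74315271540388
148.01347053244316
147.8643309419517
yaw 0.07438850255908529
yaw 0.07513303147611372
0.07647928732424823
0.061749055397311396
c [554.82034602  74.14243549  64.        ]
plateL [704.1 151.2  36. ]
plateR [707.9   1.4  36. ]
149.83982329000125 0.025394397721984503
padL [675.5 150.5  36. ]
padR [685.1   1.2  36. ]
railtopL [730.1 221.1  52. ]
railtopR [738.3 -67.5  52. ]
0.02837838062255051
latch base [506.  -84.8  52. ]
grip far [523.3 -92.5  98. ]
grip near [482.9 -74.6  98. ]
tip [439.3 -58.8  58. ]
tipL [443.5 -52.8  58. ]
tipR [438.1 -65.5  58. ]
```

>>> {"op": "arm_command", "data": {"series": [{"turn": [0, 0, -8.7], "claw": 0}, {"turn": [0, 0, -8.7], "claw": 0}, {"turn": [0, 0, -8.7], "claw": 0}, {"xyz": [-0.021, -0.044, 0]}, {"xyz": [-0.021, -0.044, 0]}, {"xyz": [-0.021, -0.044, 0]}, {"xyz": [-0.021, -0.044, 0]}, {"xyz": [-0.021, -0.044, 0]}, {"xyz": [-0.021, -0.044, 0]}, {"xyz": [-0.021, -0.044, 0]}, {"xyz": [-0.021, -0.044, 0]}, {"xyz": [-0.021, -0.044, 0]}]}}

```text
$.series[0]: bad value
```

Run:
```python
from h import *
from scipy.spatial.transform import Rotation as R
o=st(); print(R.from_rotvec(o['orientation']).as_matrix().round(3))
```

```text
{'time_s': 0.1, 'joint_pos': [1.038, 0.359, 1.511, 0.0, 1.273, -0.115], 'eef_pos': [243.118, 547.822, 230.512], 'orientation': [-0.651, -3.073, 0.003], 'force': [0.041, -0.186, -0.2], 'wrist_torque': [-0.035, -0.05, 0.006], 'finger_gap': 0.999}
[[-0.914  0.406 -0.001]
 [ 0.406  0.914 -0.002]
 [ 0.    -0.002 -1.   ]]
```

All fields are required in each row, apparently.

>>> {"op": "arm_command", "data": {"series": [{"xyz": [0, 0, 0], "turn": [0, 0, -8.7], "claw": 0}, {"xyz": [0, 0, 0], "turn": [0, 0, -8.7], "claw": 0}, {"xyz": [0, 0, 0], "turn": [0, 0, -8.7], "claw": 0}, {"xyz": [-0.021, -0.044, 0], "turn": [0, 0, 0], "claw": 0}, {"xyz": [-0.021, -0.044, 0], "turn": [0, 0, 0], "claw": 0}, {"xyz": [-0.021, -0.044, 0], "turn": [0, 0, 0], "claw": 0}, {"xyz": [-0.021, -0.044, 0], "turn": [0, 0, 0], "claw": 0}, {"xyz": [-0.021, -0.044, 0], "turn": [0, 0, 0], "claw": 0}, {"xyz": [-0.021, -0.044, 0], "turn": [0, 0, 0], "claw": 0}, {"xyz": [-0.021, -0.044, 0], "turn": [0, 0, 0], "claw": 0}, {"xyz": [-0.021, -0.044, 0], "turn": [0, 0, 0], "claw": 0}, {"xyz": [-0.021, -0.044, 0], "turn": [0, 0, 0], "claw": 0}]}}

```text
time_s: 1.6
eef_pos: [447.6, 158.3, 231.1]
orientation: [0.059, -3.141, 0.0]
force: [-1.0, 0.9, -0.1]
finger_gap: 0.004
```

Run:
```python
from h import *
from scipy.spatial.transform import Rotation as R
o=st(); print(R.from_rotvec(o['orientation']).as_matrix().round(3))
```

```text
{'time_s': 1.6, 'joint_pos': [0.194, 0.178, 1.77, -0.0, 1.194, -1.414], 'eef_pos': [447.573, 158.257, 231.119], 'orientation': [0.059, -3.141, 0.0], 'force': [-1.002, 0.893, -0.056], 'wrist_torque': [-0.023, -0.027, 0.008], 'finger_gap': 0.004}
[[-0.999 -0.038 -0.   ]
 [-0.038  0.999 -0.   ]
 [ 0.    -0.    -1.   ]]
```

>>> {"op": "arm_command", "data": {"series": [{"xyz": [0, 0.001, 0.04], "turn": [0, 0, 0], "claw": 0}, {"xyz": [0, 0, 0.04], "turn": [0, 0, 0], "claw": 0}, {"xyz": [0, 0, 0.04], "turn": [0, 0, 0], "claw": 0}, {"xyz": [0, 0, 0.04], "turn": [0, 0, 0], "claw": 0}, {"xyz": [0, 0, 0.037], "turn": [0, 0, 0], "claw": 0}, {"xyz": [0, 0, 0], "turn": [0, 0, 0], "claw": 0}]}}

```text
time_s: 2.35
eef_pos: [444.6, 160.2, 32.2]
orientation: [0.059, -3.135, 0.002]
force: [0.6, -0.4, -0.4]
finger_gap: 0.0
```

Run:
```python
from h import *
st(); snap('top','t1'); crop('t1','t1c',175,130,335,250,5)
snap('scene','s1'); crop('s1','s1c',235,165,395,285,5)
```

```text
{'time_s': 2.35, 'joint_pos': [0.2, 0.475, 1.974, -0.0, 0.7, -1.409], 'eef_pos': [444.64, 160.197, 32.162], 'orientation': [0.059, -3.135, 0.002], 'force': [0.582, -0.425, -0.393], 'wrist_torque': [-0.002, 0.033, 0.036], 'finger_gap': 0.0}
```

View pics/t1c.png

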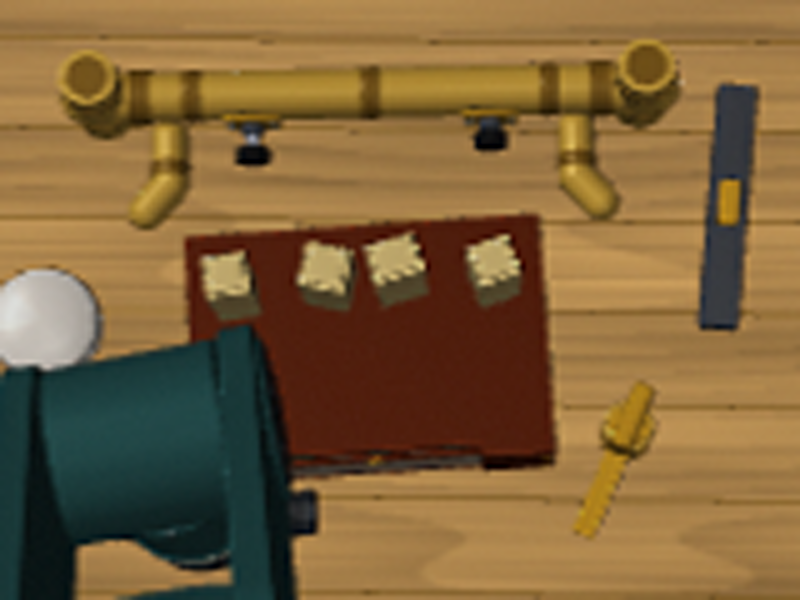

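View pics/s1c.png

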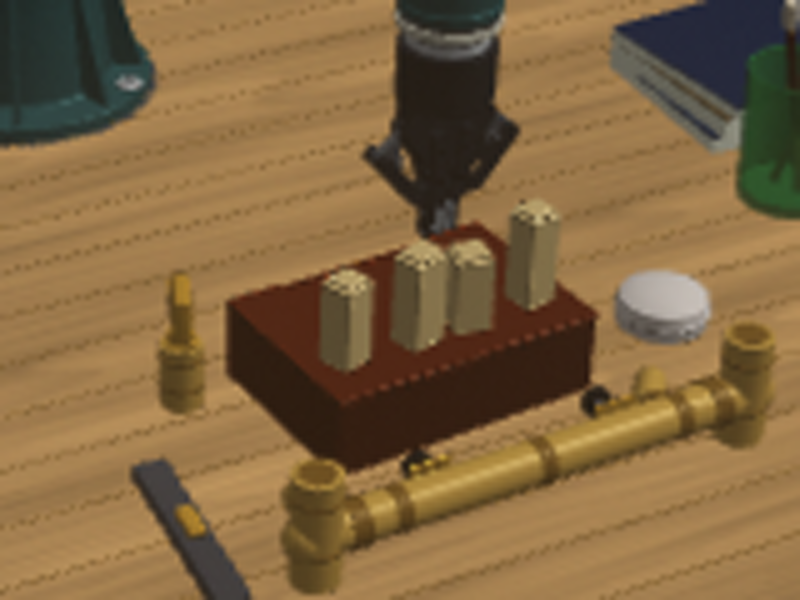

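>>> {"op": "arm_command", "data": {"series": [{"xyz": [-0.003, 0, 0], "turn": [0, 0, 0], "claw": 0}, {"xyz": [-0.003, 0, 0], "turn": [0, 0, 0], "claw": 0}, {"xyz": [-0.003, 0, 0], "turn": [0, 0, 0], "claw": 0}, {"xyz": [-0.003, 0, 0], "turn": [0, 0, 0], "claw": 0}, {"xyz": [-0.001, 0, 0], "turn": [0, 0, 0], "claw": 0}, {"xyz": [-0.001, 0, 0], "turn": [0, 0, 0], "claw": 0}, {"xyz": [-0.001, 0, 0], "turn": [0, 0, 0], "claw": 0}, {"xyz": [-0.001, 0, 0], "turn": [0, 0, 0], "claw": 0}]}}

```text
time_s: 3.45
eef_pos: [463.2, 161.4, 34.2]
orientation: [0.059, -3.141, 0.0]
force: [0.3, 0.5, -0.2]
finger_gap: 0.002
```

>>> {"op": "arm_command", "data": {"series": [{"xyz": [-0.001, 0, 0], "turn": [0, 0, 0], "claw": 0}, {"xyz": [-0.001, 0, 0], "turn": [0, 0, 0], "claw": 0}, {"xyz": [-0.001, 0, 0], "turn": [0, 0, 0], "claw": 0}, {"xyz": [-0.001, 0, 0], "turn": [0, 0, 0], "claw": 0}]}}

```text
time_s: 3.95
eef_pos: [464.4, 161.3, 33.9]
orientation: [0.059, -3.136, 0.001]
force: [-7.7, 0.3, 3.5]
finger_gap: -0.002
```

>>> {"op": "arm_command", "data": {"series": [{"xyz": [-0.0015, 0, 0], "turn": [0, 0, 0], "claw": 0}, {"xyz": [-0.0015, 0, 0], "turn": [0, 0, 0], "claw": 0}, {"xyz": [-0.0015, 0, 0], "turn": [0, 0, 0], "claw": 0}, {"xyz": [-0.0015, 0, 0], "turn": [0, 0, 0], "claw": 0}]}}

```text
time_s: 4.45
eef_pos: [469.0, 161.8, 33.5]
orientation: [0.059, -3.134, 0.0]
force: [-7.9, 3.0, 2.0]
finger_gap: 0.0
```

>>> {"op": "arm_command", "data": {"series": [{"xyz": [-0.0015, 0, 0], "turn": [0, 0, 0], "claw": 0}, {"xyz": [-0.0015, 0, 0], "turn": [0, 0, 0], "claw": 0}, {"xyz": [-0.0015, 0, 0], "turn": [0, 0, 0], "claw": 0}, {"xyz": [-0.0015, 0, 0], "turn": [0, 0, 0], "claw": 0}, {"xyz": [-0.0015, 0, 0], "turn": [0, 0, 0], "claw": 0}, {"xyz": [-0.0015, 0, 0], "turn": [0, 0, 0], "claw": 0}, {"xyz": [-0.0015, 0, 0], "turn": [0, 0, 0], "claw": 0}, {"xyz": [-0.0015, 0, 0], "turn": [0, 0, 0], "claw": 0}]}}

```text
time_s: 5.45
eef_pos: [481.1, 162.5, 33.4]
orientation: [0.058, -3.134, -0.0]
force: [-8.5, 4.3, 1.2]
finger_gap: 0.002
```

Run:
```python
from h import *
snap('top','t2'); crop('t2','t2c',175,130,335,250,5)
```

```text
(no output)
```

View pics/t2c.png

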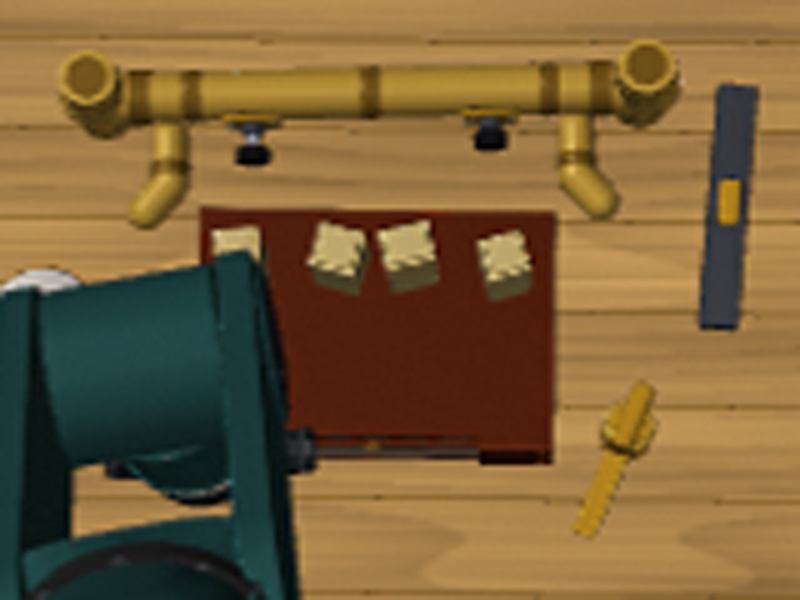

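>>> {"op": "arm_command", "data": {"series": [{"xyz": [0.013, 0, 0], "turn": [0, 0, 0], "claw": 0}, {"xyz": [0.014, 0, 0], "turn": [0, 0, 0], "claw": 0}, {"xyz": [0, -0.03, 0], "turn": [0, 0, 0], "claw": 0}, {"xyz": [0, -0.04, 0], "turn": [0, 0, 0], "claw": 0}, {"xyz": [0, -0.045, 0], "turn": [0, 0, 0], "claw": 0}, {"xyz": [0, -0.04, 0], "turn": [0, 0, 0], "claw": 0}, {"xyz": [0, -0.023, 0], "turn": [0, 0, 0], "claw": 0}, {"xyz": [-0.004, 0, 0], "turn": [0, 0, 0], "claw": 0}, {"xyz": [-0.004, 0, 0], "turn": [0, 0, 0], "claw": 0}]}}

```text
time_s: 6.62
eef_pos: [472.9, -16.0, 34.5]
orientation: [-0.059, 3.141, 0.0]
force: [-0.5, -0.3, 0.0]
finger_gap: -0.004
```

Run:
```python
from h import *
st();snap('top','t3'); crop('t3','t3c',175,130,335,250,5)
```

```text
{'time_s': 6.625, 'joint_pos': [-0.18, 0.469, 1.977, 0.0, 0.696, -1.788], 'eef_pos': [472.938, -15.952, 34.453], 'orientation': [-0.059, 3.141, 0.0], 'force': [-0.508, -0.345, 0.004], 'wrist_torque': [-0.021, 0.05, 0.021], 'finger_gap': -0.004}
```

View pics/t3c.png

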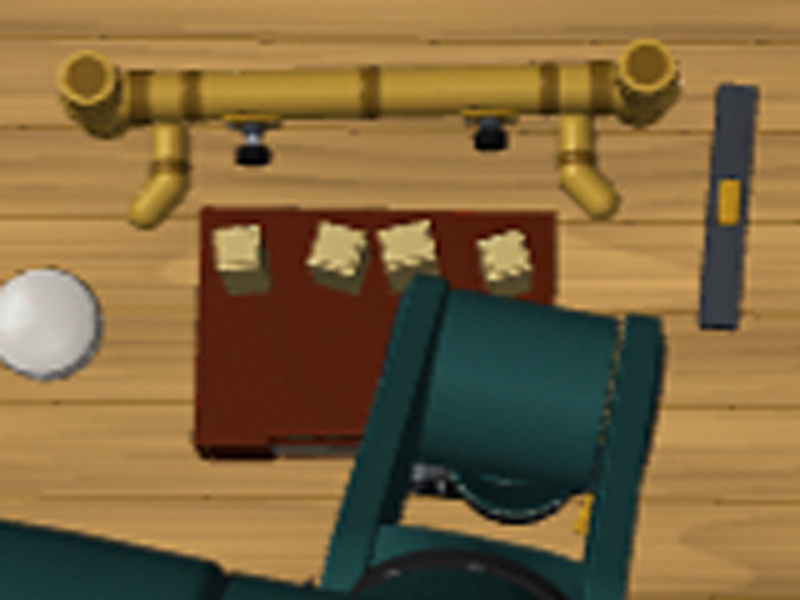

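>>> {"op": "arm_command", "data": {"series": [{"xyz": [-0.0015, 0, 0], "turn": [0, 0, 0], "claw": 0}, {"xyz": [-0.0015, 0, 0], "turn": [0, 0, 0], "claw": 0}, {"xyz": [-0.0015, 0, 0], "turn": [0, 0, 0], "claw": 0}, {"xyz": [-0.0015, 0, 0], "turn": [0, 0, 0], "claw": 0}, {"xyz": [-0.0015, 0, 0], "turn": [0, 0, 0], "claw": 0}, {"xyz": [-0.0015, 0, 0], "turn": [0, 0, 0], "claw": 0}, {"xyz": [-0.0015, 0, 0], "turn": [0, 0, 0], "claw": 0}, {"xyz": [-0.0015, 0, 0], "turn": [0, 0, 0], "claw": 0}, {"xyz": [-0.0015, 0, 0], "turn": [0, 0, 0], "claw": 0}, {"xyz": [-0.0015, 0, 0], "turn": [0, 0, 0], "claw": 0}]}}

```text
time_s: 7.92
eef_pos: [483.3, -15.8, 33.5]
orientation: [0.06, -3.133, -0.0]
force: [-8.7, -5.3, 4.6]
finger_gap: 0.001
```

>>> {"op": "arm_command", "data": {"series": [{"xyz": [-0.0015, 0, 0], "turn": [0, 0, 0], "claw": 0}, {"xyz": [-0.0015, 0, 0], "turn": [0, 0, 0], "claw": 0}, {"xyz": [-0.0015, 0, 0], "turn": [0, 0, 0], "claw": 0}, {"xyz": [-0.0015, 0, 0], "turn": [0, 0, 0], "claw": 0}, {"xyz": [-0.0015, 0, 0], "turn": [0, 0, 0], "claw": 0}, {"xyz": [-0.0015, 0, 0], "turn": [0, 0, 0], "claw": 0}, {"xyz": [-0.0015, 0, 0], "turn": [0, 0, 0], "claw": 0}, {"xyz": [-0.0015, 0, 0], "turn": [0, 0, 0], "claw": 0}, {"xyz": [-0.0015, 0, 0], "turn": [0, 0, 0], "claw": 0}, {"xyz": [-0.0015, 0, 0], "turn": [0, 0, 0], "claw": 0}]}}

```text
time_s: 9.18
eef_pos: [498.5, -15.5, 33.4]
orientation: [0.06, -3.133, 0.0]
force: [-8.3, -4.6, 2.6]
finger_gap: -0.002
```

Run:
```python
from h import *
st();snap('top','t4'); crop('t4','t4c',175,130,335,250,5)
```

```text
{'time_s': 9.175, 'joint_pos': [-0.169, 0.496, 1.914, -0.002, 0.739, -1.776], 'eef_pos': [498.47, -15.516, 33.395], 'orientation': [0.06, -3.133, 0.0], 'force': [-8.343, -4.632, 2.633], 'wrist_torque': [-0.712, 1.269, -0.042], 'finger_gap': -0.002}
```

View pics/t4c.png

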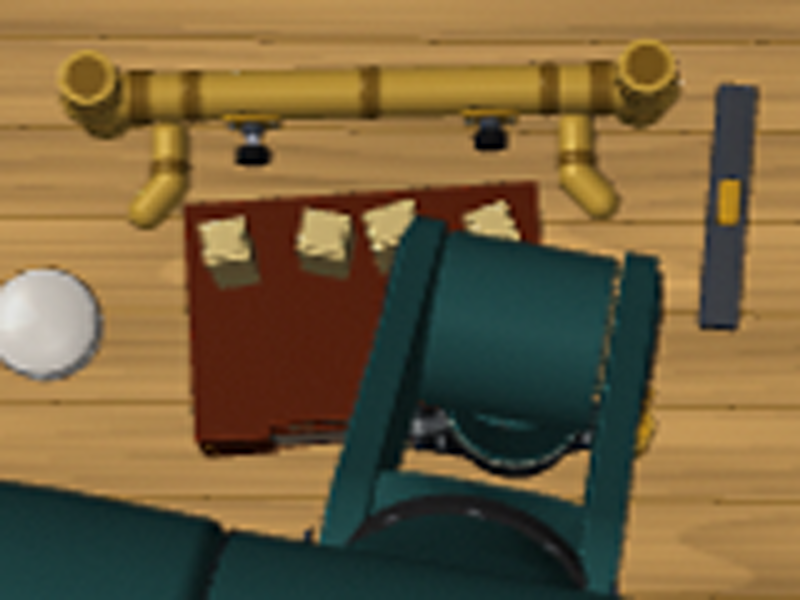

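>>> {"op": "arm_command", "data": {"series": [{"xyz": [0.013, 0, 0], "turn": [0, 0, 0], "claw": 0}, {"xyz": [0.013, 0, 0], "turn": [0, 0, 0], "claw": 0}, {"xyz": [0, 0.03, 0], "turn": [0, 0, 0], "claw": 0}, {"xyz": [0, 0.04, 0], "turn": [0, 0, 0], "claw": 0}, {"xyz": [0, 0.045, 0], "turn": [0, 0, 0], "claw": 0}, {"xyz": [0, 0.04, 0], "turn": [0, 0, 0], "claw": 0}, {"xyz": [0, 0.021, 0], "turn": [0, 0, 0], "claw": 0}, {"xyz": [-0.004, 0, 0], "turn": [0, 0, 0], "claw": 0}, {"xyz": [-0.003, 0, 0], "turn": [0, 0, 0], "claw": 0}, {"xyz": [-0.0015, 0, 0], "turn": [0, 0, 0], "claw": 0}, {"xyz": [-0.0015, 0, 0], "turn": [0, 0, 0], "claw": 0}, {"xyz": [-0.0015, 0, 0], "turn": [0, 0, 0], "claw": 0}]}}

```text
time_s: 10.72
eef_pos: [481.8, 159.6, 34.3]
orientation: [0.058, -3.141, 0.0]
force: [0.4, -0.5, 0.5]
finger_gap: 0.004
```

>>> {"op": "arm_command", "data": {"series": [{"xyz": [-0.0015, 0, 0], "turn": [0, 0, 0], "claw": 0}, {"xyz": [-0.0015, 0, 0], "turn": [0, 0, 0], "claw": 0}, {"xyz": [-0.0015, 0, 0], "turn": [0, 0, 0], "claw": 0}, {"xyz": [-0.0015, 0, 0], "turn": [0, 0, 0], "claw": 0}, {"xyz": [-0.0015, 0, 0], "turn": [0, 0, 0], "claw": 0}, {"xyz": [-0.0015, 0, 0], "turn": [0, 0, 0], "claw": 0}, {"xyz": [-0.0015, 0, 0], "turn": [0, 0, 0], "claw": 0}, {"xyz": [-0.0015, 0, 0], "turn": [0, 0, 0], "claw": 0}, {"xyz": [-0.0015, 0, 0], "turn": [0, 0, 0], "claw": 0}, {"xyz": [-0.0015, 0, 0], "turn": [0, 0, 0], "claw": 0}]}}

```text
time_s: 11.98
eef_pos: [492.4, 160.9, 33.4]
orientation: [0.059, -3.133, 0.0]
force: [-7.7, 3.5, 1.1]
finger_gap: 0.001
```

>>> {"op": "arm_command", "data": {"series": [{"xyz": [-0.0015, 0, 0], "turn": [0, 0, 0], "claw": 0}, {"xyz": [-0.0015, 0, 0], "turn": [0, 0, 0], "claw": 0}, {"xyz": [-0.0015, 0, 0], "turn": [0, 0, 0], "claw": 0}, {"xyz": [-0.0015, 0, 0], "turn": [0, 0, 0], "claw": 0}]}}

```text
time_s: 12.48
eef_pos: [498.2, 161.2, 33.3]
orientation: [0.059, -3.133, -0.0]
force: [-8.3, 4.4, 2.0]
finger_gap: -0.0
```

Run:
```python
from h import *
st();snap('top','t5'); crop('t5','t5c',175,130,335,250,5)
```

```text
{'time_s': 12.475, 'joint_pos': [0.18, 0.52, 1.859, 0.002, 0.771, -1.43], 'eef_pos': [498.237, 161.19, 33.3], 'orientation': [0.059, -3.133, -0.0], 'force': [-8.257, 4.415, 1.975], 'wrist_torque': [0.679, 1.238, 0.034], 'finger_gap': -0.0}
```

View pics/t5c.png

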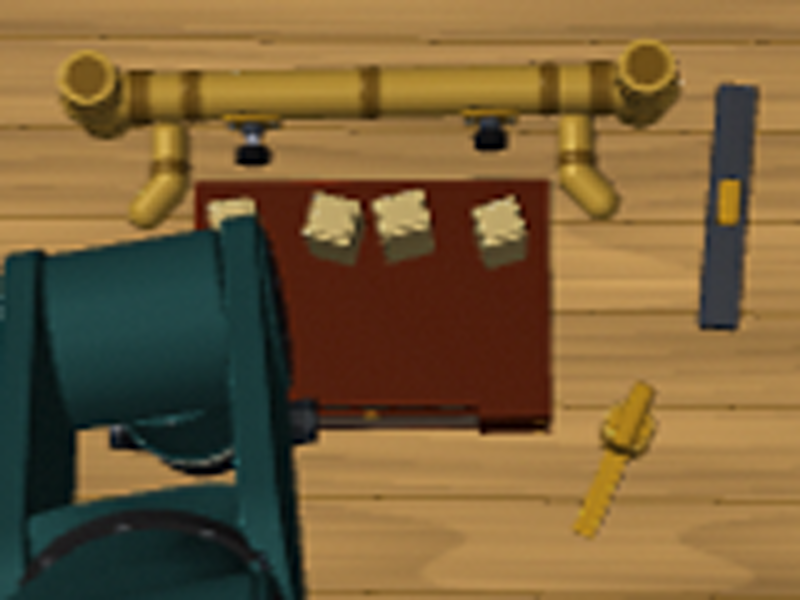

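>>> {"op": "arm_command", "data": {"series": [{"xyz": [0.012, 0, 0], "turn": [0, 0, 0], "claw": 0}, {"xyz": [0.013, 0, 0], "turn": [0, 0, 0], "claw": 0}, {"xyz": [0, -0.03, 0], "turn": [0, 0, 0], "claw": 0}, {"xyz": [0, -0.04, 0], "turn": [0, 0, 0], "claw": 0}, {"xyz": [0, -0.045, 0], "turn": [0, 0, 0], "claw": 0}, {"xyz": [0, -0.04, 0], "turn": [0, 0, 0], "claw": 0}, {"xyz": [0, -0.021, 0], "turn": [0, 0, 0], "claw": 0}, {"xyz": [-0.004, 0, 0], "turn": [0, 0, 0], "claw": 0}, {"xyz": [-0.003, 0, 0], "turn": [0, 0, 0], "claw": 0}, {"xyz": [-0.002, 0, 0], "turn": [0, 0, 0], "claw": 0}, {"xyz": [-0.0015, 0, 0], "turn": [0, 0, 0], "claw": 0}, {"xyz": [-0.0015, 0, 0], "turn": [0, 0, 0], "claw": 0}]}}

```text
time_s: 14.02
eef_pos: [496.4, -15.0, 34.3]
orientation: [0.061, -3.141, 0.0]
force: [0.4, -0.4, -1.0]
finger_gap: 0.005
```

>>> {"op": "arm_command", "data": {"series": [{"xyz": [-0.0015, 0, 0], "turn": [0, 0, 0], "claw": 0}, {"xyz": [-0.0015, 0, 0], "turn": [0, 0, 0], "claw": 0}, {"xyz": [-0.0015, 0, 0], "turn": [0, 0, 0], "claw": 0}, {"xyz": [-0.0015, 0, 0], "turn": [0, 0, 0], "claw": 0}, {"xyz": [-0.0015, 0, 0], "turn": [0, 0, 0], "claw": 0}, {"xyz": [-0.0015, 0, 0], "turn": [0, 0, 0], "claw": 0}, {"xyz": [-0.0015, 0, 0], "turn": [0, 0, 0], "claw": 0}, {"xyz": [-0.0015, 0, 0], "turn": [0, 0, 0], "claw": 0}]}}

```text
time_s: 15.02
eef_pos: [503.8, -15.2, 33.5]
orientation: [0.06, -3.133, -0.0]
force: [-8.7, -4.2, 3.2]
finger_gap: 0.002
```

>>> {"op": "arm_command", "data": {"series": [{"xyz": [-0.0015, 0, 0], "turn": [0, 0, 0], "claw": 0}, {"xyz": [-0.0015, 0, 0], "turn": [0, 0, 0], "claw": 0}, {"xyz": [-0.0015, 0, 0], "turn": [0, 0, 0], "claw": 0}, {"xyz": [-0.0015, 0, 0], "turn": [0, 0, 0], "claw": 0}, {"xyz": [-0.0015, 0, 0], "turn": [0, 0, 0], "claw": 0}, {"xyz": [-0.0015, 0, 0], "turn": [0, 0, 0], "claw": 0}]}}

```text
time_s: 15.78
eef_pos: [512.9, -15.1, 33.4]
orientation: [0.06, -3.133, 0.0]
force: [-8.6, -5.4, 1.9]
finger_gap: -0.002
```

Run:
```python
from h import *
st();snap('top','t6'); crop('t6','t6c',175,130,335,250,5)
```

```text
{'time_s': 15.775, 'joint_pos': [-0.163, 0.51, 1.882, -0.002, 0.758, -1.77], 'eef_pos': [512.909, -15.055, 33.395], 'orientation': [0.06, -3.133, 0.0], 'force': [-8.613, -5.417, 1.922], 'wrist_torque': [-0.76, 1.306, 0.056], 'finger_gap': -0.002}
```

View pics/t6c.png

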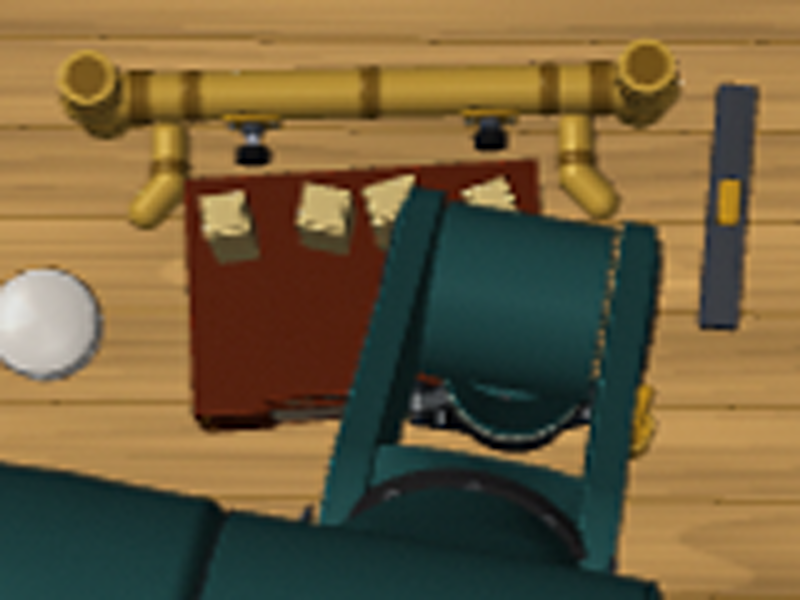

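```bash
cat >> h.py <<'E'
def T(u,v,z,l=''):
    p=at('top',175+(u+.5)/5-.5,130+(v+.5)/5-.5,z); print(l,np.round(p,1)); return p
E
python3 - <<'E'
from h import *
T(253,177,64);T(490,162,64);T(186,181,64,'BL');T(537,159,64,'BR');T(196,420,64,'FL')
E
```

```text
[659.4 147.6  64. ]
 [670.1   1.1  64. ]
BL [656.6 188.9  64. ]
BR [672.3 -28.   64. ]
FL [507.2 178.7  64. ]
```

>>> {"op": "arm_command", "data": {"series": [{"xyz": [0.012, 0, 0], "turn": [0, 0, 0], "claw": 0}, {"xyz": [0.013, 0, 0], "turn": [0, 0, 0], "claw": 0}, {"xyz": [0, 0.03, 0], "turn": [0, 0, 0], "claw": 0}, {"xyz": [0, 0.04, 0], "turn": [0, 0, 0], "claw": 0}, {"xyz": [0, 0.045, 0], "turn": [0, 0, 0], "claw": 0}, {"xyz": [0, 0.04, 0], "turn": [0, 0, 0], "claw": 0}, {"xyz": [0, 0.022, 0], "turn": [0, 0, 0], "claw": 0}, {"xyz": [-0.004, 0, 0], "turn": [0, 0, 0], "claw": 0}, {"xyz": [-0.003, 0, 0], "turn": [0, 0, 0], "claw": 0}, {"xyz": [-0.0015, 0, 0], "turn": [0, 0, 0], "claw": 0}, {"xyz": [-0.0015, 0, 0], "turn": [0, 0, 0], "claw": 0}, {"xyz": [-0.0015, 0, 0], "turn": [0, 0, 0], "claw": 0}]}}

```text
time_s: 17.32
eef_pos: [497.3, 161.2, 34.3]
orientation: [0.058, -3.141, 0.0]
force: [0.1, 0.2, 0.7]
finger_gap: -0.002
```

>>> {"op": "arm_command", "data": {"series": [{"xyz": [-0.0015, 0, 0], "turn": [0, 0, 0], "claw": 0}, {"xyz": [-0.0015, 0, 0], "turn": [0, 0, 0], "claw": 0}, {"xyz": [-0.0015, 0, 0], "turn": [0, 0, 0], "claw": 0}, {"xyz": [-0.0015, 0, 0], "turn": [0, 0, 0], "claw": 0}, {"xyz": [-0.0015, 0, 0], "turn": [0, 0, 0], "claw": 0}, {"xyz": [-0.0015, 0, 0], "turn": [0, 0, 0], "claw": 0}]}}

```text
time_s: 18.08
eef_pos: [501.7, 161.9, 33.5]
orientation: [0.059, -3.133, 0.001]
force: [-8.9, 1.5, 4.8]
finger_gap: 0.002
```

>>> {"op": "arm_command", "data": {"series": [{"xyz": [-0.0015, 0, 0], "turn": [0, 0, 0], "claw": 0}, {"xyz": [-0.0015, 0, 0], "turn": [0, 0, 0], "claw": 0}, {"xyz": [-0.0015, 0, 0], "turn": [0, 0, 0], "claw": 0}, {"xyz": [-0.0015, 0, 0], "turn": [0, 0, 0], "claw": 0}]}}

```text
time_s: 18.58
eef_pos: [507.8, 162.5, 33.3]
orientation: [0.059, -3.133, -0.0]
force: [-8.1, 3.4, 0.8]
finger_gap: -0.001
```

Run:
```python
from h import *
snap('top','t7'); crop('t7','t7c',175,130,335,250,5)
```

View pics/t7c.png

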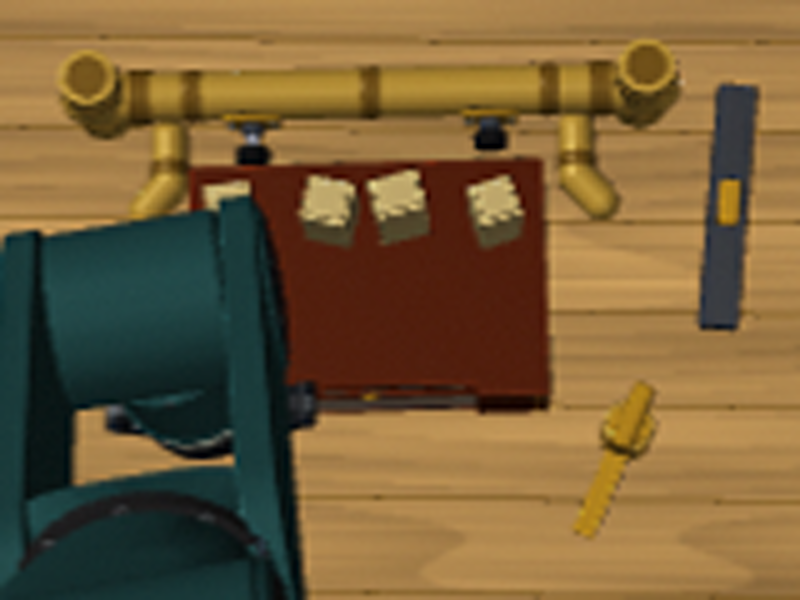

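>>> {"op": "arm_command", "data": {"series": [{"xyz": [-0.001, 0, 0], "turn": [0, 0, 0], "claw": 0}, {"xyz": [-0.001, 0, 0], "turn": [0, 0, 0], "claw": 0}, {"xyz": [-0.001, 0, 0], "turn": [0, 0, 0], "claw": 0}, {"xyz": [-0.001, 0, 0], "turn": [0, 0, 0], "claw": 0}]}}

```text
time_s: 19.12
eef_pos: [511.6, 162.8, 33.3]
orientation: [0.059, -3.133, -0.0]
force: [-9.4, 4.3, 2.3]
finger_gap: 0.002
```

>>> {"op": "arm_command", "data": {"series": [{"xyz": [0.012, 0, 0], "turn": [0, 0, 0], "claw": 0}, {"xyz": [0.012, 0, 0], "turn": [0, 0, 0], "claw": 0}, {"xyz": [0, -0.03, 0], "turn": [0, 0, 0], "claw": 0}, {"xyz": [0, -0.04, 0], "turn": [0, 0, 0], "claw": 0}, {"xyz": [0, -0.045, 0], "turn": [0, 0, 0], "claw": 0}, {"xyz": [0, -0.04, 0], "turn": [0, 0, 0], "claw": 0}, {"xyz": [0, -0.022, 0], "turn": [0, 0, 0], "claw": 0}, {"xyz": [-0.004, 0, 0], "turn": [0, 0, 0], "claw": 0}, {"xyz": [-0.003, 0, 0], "turn": [0, 0, 0], "claw": 0}, {"xyz": [-0.002, 0, 0], "turn": [0, 0, 0], "claw": 0}, {"xyz": [-0.0015, 0, 0], "turn": [0, 0, 0], "claw": 0}, {"xyz": [-0.0015, 0, 0], "turn": [0, 0, 0], "claw": 0}]}}

```text
time_s: 20.62
eef_pos: [510.9, -14.4, 34.3]
orientation: [0.061, -3.141, 0.0]
force: [-0.6, -0.3, 0.8]
finger_gap: 0.004
```

>>> {"op": "arm_command", "data": {"series": [{"xyz": [-0.0015, 0, 0], "turn": [0, 0, 0], "claw": 0}, {"xyz": [-0.0015, 0, 0], "turn": [0, 0, 0], "claw": 0}, {"xyz": [-0.0015, 0, 0], "turn": [0, 0, 0], "claw": 0}, {"xyz": [-0.0015, 0, 0], "turn": [0, 0, 0], "claw": 0}, {"xyz": [-0.001, 0, 0], "turn": [0, 0, 0], "claw": 0}, {"xyz": [-0.001, 0, 0], "turn": [0, 0, 0], "claw": 0}]}}

```text
time_s: 21.38
eef_pos: [514.9, -14.5, 33.7]
orientation: [0.06, -3.134, -0.001]
force: [-9.2, -1.5, 4.9]
finger_gap: 0.001
```

Run:
```python
from h import *
snap('top','t8'); crop('t8','t8c',175,130,335,250,5)
```

```text
(no output)
```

View pics/t8c.png

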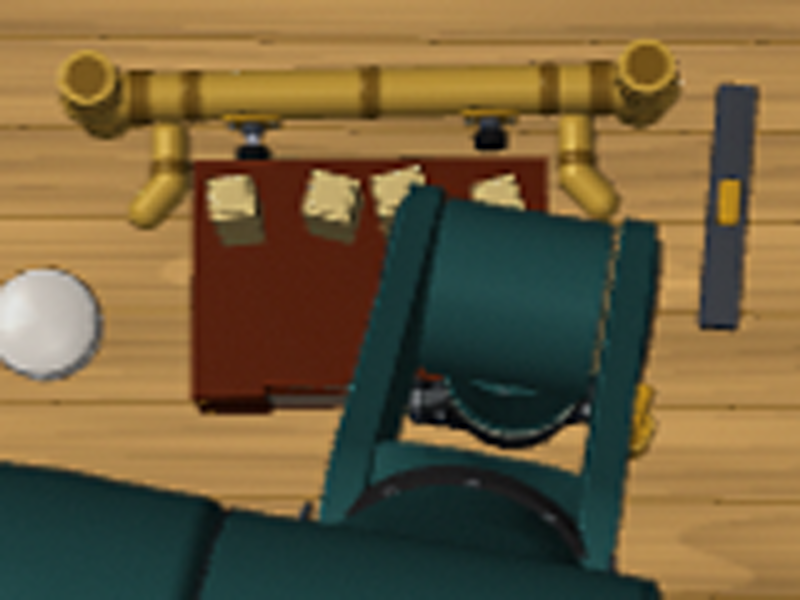

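>>> {"op": "arm_command", "data": {"series": [{"xyz": [-0.0015, 0, 0], "turn": [0, 0, 0], "claw": 0}, {"xyz": [-0.0015, 0, 0], "turn": [0, 0, 0], "claw": 0}, {"xyz": [-0.0015, 0, 0], "turn": [0, 0, 0], "claw": 0}, {"xyz": [-0.001, 0, 0], "turn": [0, 0, 0], "claw": 0}, {"xyz": [-0.001, 0, 0], "turn": [0, 0, 0], "claw": 0}]}}

```text
time_s: 22.05
eef_pos: [520.9, -14.7, 33.4]
orientation: [0.06, -3.133, 0.0]
force: [-9.3, -5.4, 2.9]
finger_gap: 0.002
```

>>> {"op": "arm_command", "data": {"series": [{"xyz": [-0.0005, 0, 0], "turn": [0, 0, 0], "claw": 0}, {"xyz": [-0.0005, 0, 0], "turn": [0, 0, 0], "claw": 0}]}}

```text
time_s: 22.3
eef_pos: [521.8, -14.7, 33.4]
orientation: [0.06, -3.133, 0.0]
force: [-9.6, -5.1, 2.3]
finger_gap: -0.001
```

Run:
```python
from h import *
snap('top','t9'); crop('t9','t9c',195,140,305,222,7)
```

```text
(no output)
```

View pics/t9c.png

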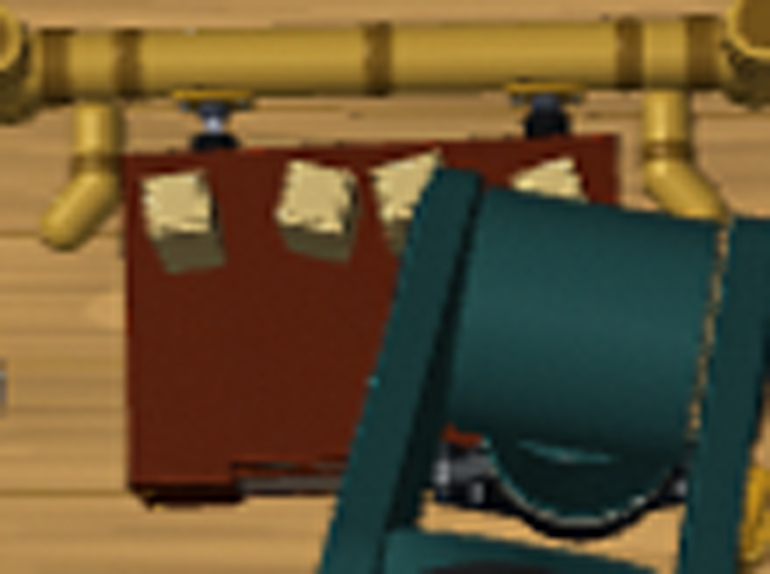

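Run:
```python
from h import *
def S(u,v,z): return at('top',195+(u+.5)/7-.5,140+(v+.5)/7-.5,z)
a=S(124,155,64);b=S(615,135,64);print(a,b,np.arctan2(b[0]-a[0],a[1]-b[1]))
for y in (150.8,1.3): print(a[0]+(b[0]-a[0])*(a[1]-y)/(a[1]-b[1]))
```

```text
[669.55730783 187.72083072  64.        ] [680.37886771 -29.310554    64.        ] 0.04982046764395907
671.3982442471702
678.8525725913215
```

>>> {"op": "arm_command", "data": {"series": [{"xyz": [-0.001, 0, 0], "turn": [0, 0, 0], "claw": 0}, {"xyz": [-0.001, 0, 0], "turn": [0, 0, 0], "claw": 0}]}}

```text
time_s: 22.6
eef_pos: [523.9, -14.7, 33.4]
orientation: [0.06, -3.133, 0.0]
force: [-9.0, -4.7, 1.9]
finger_gap: 0.002
```

>>> {"op": "arm_command", "data": {"series": [{"xyz": [-0.0005, 0, 0], "turn": [0, 0, 0], "claw": 0}, {"xyz": [-0.0005, 0, 0], "turn": [0, 0, 0], "claw": 0}, {"xyz": [-0.0005, 0, 0], "turn": [0, 0, 0], "claw": 0}]}}

```text
time_s: 22.98
eef_pos: [525.4, -14.7, 33.4]
orientation: [0.06, -3.133, 0.0]
force: [-8.2, -6.0, 2.3]
finger_gap: 0.002
```

>>> {"op": "arm_command", "data": {"series": [{"xyz": [0.012, 0, 0], "turn": [0, 0, 0], "claw": 0}, {"xyz": [0.012, 0, 0], "turn": [0, 0, 0], "claw": 0}, {"xyz": [0, 0.03, 0], "turn": [0, 0, 0], "claw": 0}, {"xyz": [0, 0.04, 0], "turn": [0, 0, 0], "claw": 0}, {"xyz": [0, 0.045, 0], "turn": [0, 0, 0], "claw": 0}, {"xyz": [0, 0.04, 0], "turn": [0, 0, 0], "claw": 0}, {"xyz": [0, 0.0225, 0], "turn": [0, 0, 0], "claw": 0}, {"xyz": [-0.004, 0, 0], "turn": [0, 0, 0], "claw": 0}, {"xyz": [-0.003, 0, 0], "turn": [0, 0, 0], "claw": 0}, {"xyz": [-0.002, 0, 0], "turn": [0, 0, 0], "claw": 0}]}}

```text
time_s: 24.22
eef_pos: [508.6, 161.6, 34.3]
orientation: [-0.057, 3.141, -0.0]
force: [0.2, -0.6, 0.7]
finger_gap: -0.002
```

>>> {"op": "arm_command", "data": {"series": [{"xyz": [-0.001, 0, 0], "turn": [0, 0, 0], "claw": 0}, {"xyz": [-0.001, 0, 0], "turn": [0, 0, 0], "claw": 0}, {"xyz": [-0.001, 0, 0], "turn": [0, 0, 0], "claw": 0}]}}

```text
time_s: 24.6
eef_pos: [511.2, 162.4, 34.3]
orientation: [0.059, -3.141, 0.0]
force: [0.0, 0.6, -0.1]
finger_gap: 0.004
```

>>> {"op": "arm_command", "data": {"series": [{"xyz": [-0.001, 0, 0], "turn": [0, 0, 0], "claw": 0}, {"xyz": [-0.001, 0, 0], "turn": [0, 0, 0], "claw": 0}, {"xyz": [-0.001, 0, 0], "turn": [0, 0, 0], "claw": 0}]}}

```text
time_s: 24.98
eef_pos: [513.7, 162.8, 34.2]
orientation: [0.059, -3.14, 0.0]
force: [-2.8, 0.2, 1.0]
finger_gap: -0.003
```

>>> {"op": "arm_command", "data": {"series": [{"xyz": [-0.0005, 0, 0], "turn": [0, 0, 0], "claw": 0}, {"xyz": [-0.0005, 0, 0], "turn": [0, 0, 0], "claw": 0}, {"xyz": [-0.0005, 0, 0], "turn": [0, 0, 0], "claw": 0}, {"xyz": [-0.0005, 0, 0], "turn": [0, 0, 0], "claw": 0}]}}

```text
time_s: 25.48
eef_pos: [513.7, 162.7, 33.9]
orientation: [0.059, -3.137, 0.001]
force: [-7.6, 1.0, 4.5]
finger_gap: 0.002
```

>>> {"op": "arm_command", "data": {"series": [{"xyz": [-0.0005, 0, 0], "turn": [0, 0, 0], "claw": 0}, {"xyz": [-0.0005, 0, 0], "turn": [0, 0, 0], "claw": 0}]}}

```text
time_s: 25.72
eef_pos: [513.7, 162.7, 33.8]
orientation: [0.059, -3.135, 0.001]
force: [-10.2, 1.5, 5.2]
finger_gap: -0.001
```

>>> {"op": "arm_command", "data": {"series": [{"xyz": [-0.0005, 0, 0], "turn": [0, 0, 0], "claw": 0}, {"xyz": [-0.0005, 0, 0], "turn": [0, 0, 0], "claw": 0}]}}

```text
time_s: 25.98
eef_pos: [514.2, 162.9, 33.7]
orientation: [0.059, -3.134, 0.001]
force: [-10.2, 3.7, 6.1]
finger_gap: -0.001
```

>>> {"op": "arm_command", "data": {"series": [{"xyz": [-0.0005, 0, 0], "turn": [0, 0, 0], "claw": 0}, {"xyz": [-0.0005, 0, 0], "turn": [0, 0, 0], "claw": 0}]}}

```text
time_s: 26.22
eef_pos: [515.2, 163.1, 33.6]
orientation: [0.059, -3.134, 0.0]
force: [-9.5, 2.5, 4.2]
finger_gap: -0.001
```

>>> {"op": "arm_command", "data": {"series": [{"xyz": [-0.0005, 0, 0], "turn": [0, 0, 0], "claw": 0}, {"xyz": [0, 0, 0], "turn": [0, 0, 0], "claw": 0}]}}

```text
time_s: 26.48
eef_pos: [515.4, 163.1, 33.6]
orientation: [0.059, -3.134, 0.0]
force: [-9.2, 2.5, 3.2]
finger_gap: 0.002
```

>>> {"op": "arm_command", "data": {"series": [{"xyz": [-0.0005, 0, 0], "turn": [0, 0, 0], "claw": 0}, {"xyz": [-0.0005, 0, 0], "turn": [0, 0, 0], "claw": 0}]}}

```text
time_s: 26.72
eef_pos: [515.6, 163.1, 33.5]
orientation: [0.059, -3.132, 0.0]
force: [-11.6, 3.0, 6.5]
finger_gap: -0.0
```

>>> {"op": "arm_command", "data": {"series": [{"xyz": [-0.0005, 0, 0], "turn": [0, 0, 0], "claw": 0}, {"xyz": [-0.0005, 0, 0], "turn": [0, 0, 0], "claw": 0}]}}

```text
time_s: 26.98
eef_pos: [515.8, 163.1, 33.3]
orientation: [0.059, -3.131, 0.001]
force: [-13.4, 1.5, 6.0]
finger_gap: -0.002
```

Run:
```python
from h import *
snap('top','t10'); crop('t10','t10c',195,140,305,222,7)
snap('scene','s10'); crop('s10','s10c',270,210,390,290,6)
```

```text
(no output)
```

View pics/t10c.png

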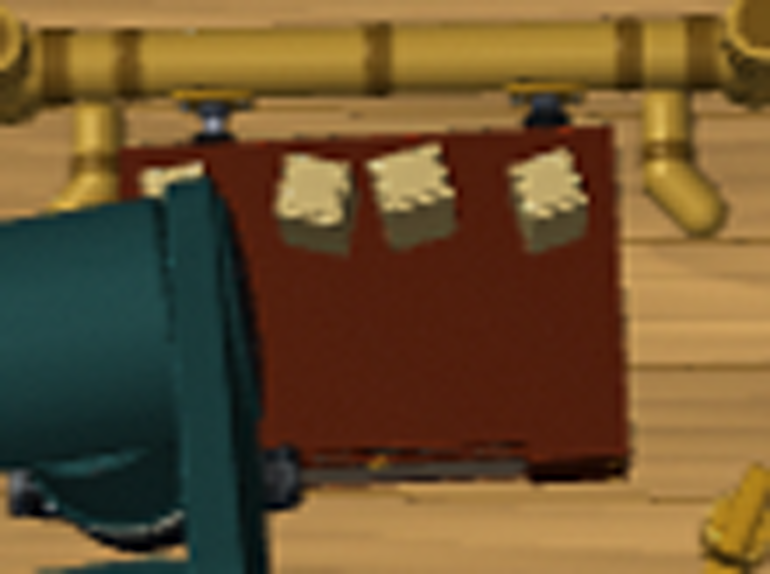

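View pics/s10c.png

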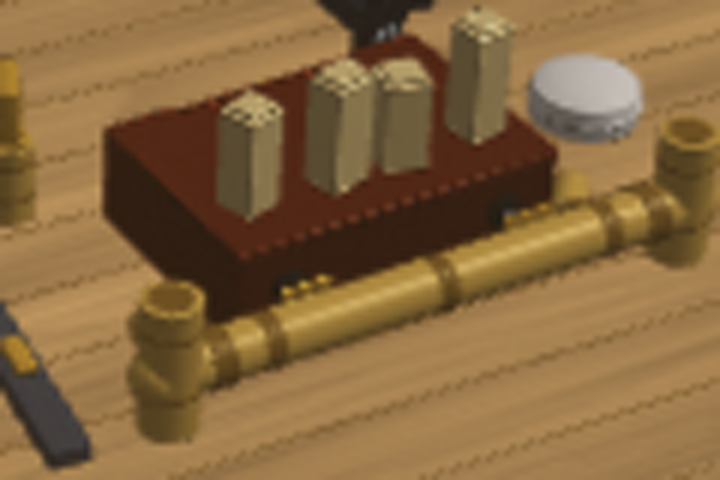

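Run:
```python
from h import *
def S(u,v,z): return at('top',195+(u+.5)/7-.5,140+(v+.5)/7-.5,z)
a=S(118,150,64);b=S(611,127,64);print(a,b,np.arctan2(b[0]-a[0],a[1]-b[1]))
for y in (150.8,1.3): print(a[0]+(b[0]-a[0])*(a[1]-y)/(a[1]-b[1]))
B=np.array([706,76.3]);th=.026
for p in (a,b,S(118,130,20),S(648,125,20)):
  d=p[:2]-B; print('bay',np.cos(th)*d[0]+np.sin(th)*d[1],-np.sin(th)*d[0]+np.cos(th)*d[1])
```

```text
[671.80824963 190.42923807  64.        ] [684.01458562 -27.52262358  64.        ] 0.05594629021680654
674.0276745612125
682.4003822618051
bay -31.213168327801473 114.97954991497221
bay -24.67706781849926 -103.21597713661005
bay -10.314078955745515 120.27249474091985
bay -12.33543597220556 -121.11082125094353
```

>>> {"op": "arm_command", "data": {"series": [{"xyz": [0.003, 0, 0], "turn": [0, 0, 0], "claw": 0}, {"xyz": [0.007, 0, 0], "turn": [0, 0, 0], "claw": 0}, {"xyz": [0.012, 0, 0], "turn": [0, 0, 0], "claw": 0}, {"xyz": [0, -0.03, 0], "turn": [0, 0, 0], "claw": 0}, {"xyz": [0, -0.04, 0], "turn": [0, 0, 0], "claw": 0}, {"xyz": [0, -0.045, 0], "turn": [0, 0, 0], "claw": 0}, {"xyz": [0, -0.04, 0], "turn": [0, 0, 0], "claw": 0}, {"xyz": [0, -0.022, 0], "turn": [0, 0, 0], "claw": 0}, {"xyz": [-0.004, 0, 0], "turn": [0, 0, 0], "claw": 0}, {"xyz": [-0.004, 0, 0], "turn": [0, 0, 0], "claw": 0}, {"xyz": [-0.003, 0, 0], "turn": [0, 0, 0], "claw": 0}, {"xyz": [-0.002, 0, 0], "turn": [0, 0, 0], "claw": 0}]}}

```text
time_s: 28.58
eef_pos: [519.6, -13.4, 34.3]
orientation: [-0.061, 3.141, -0.0]
force: [-0.1, -0.1, 0.1]
finger_gap: 0.0
```

>>> {"op": "arm_command", "data": {"series": [{"xyz": [-0.001, 0, 0], "turn": [0, 0, 0], "claw": 0}, {"xyz": [-0.001, 0, 0], "turn": [0, 0, 0], "claw": 0}, {"xyz": [-0.001, 0, 0], "turn": [0, 0, 0], "claw": 0}]}}

```text
time_s: 28.95
eef_pos: [522.3, -14.0, 34.3]
orientation: [0.059, -3.141, 0.0]
force: [-0.2, -0.2, 0.7]
finger_gap: -0.001
```

>>> {"op": "arm_command", "data": {"series": [{"xyz": [-0.001, 0, 0], "turn": [0, 0, 0], "claw": 0}, {"xyz": [-0.001, 0, 0], "turn": [0, 0, 0], "claw": 0}, {"xyz": [-0.001, 0, 0], "turn": [0, 0, 0], "claw": 0}]}}

```text
time_s: 29.32
eef_pos: [525.4, -14.0, 34.3]
orientation: [0.059, -3.141, 0.0]
force: [-0.8, -0.0, -0.2]
finger_gap: -0.001
```

>>> {"op": "arm_command", "data": {"series": [{"xyz": [-0.001, 0, 0], "turn": [0, 0, 0], "claw": 0}, {"xyz": [-0.001, 0, 0], "turn": [0, 0, 0], "claw": 0}, {"xyz": [-0.001, 0, 0], "turn": [0, 0, 0], "claw": 0}]}}

```text
time_s: 29.7
eef_pos: [525.6, -13.6, 33.9]
orientation: [0.06, -3.136, -0.0]
force: [-7.2, -2.4, 5.0]
finger_gap: -0.002
```

>>> {"op": "arm_command", "data": {"series": [{"xyz": [-0.0005, 0, 0], "turn": [0, 0, 0], "claw": 0}, {"xyz": [-0.0005, 0, 0], "turn": [0, 0, 0], "claw": 0}]}}

```text
time_s: 29.95
eef_pos: [525.6, -13.5, 33.7]
orientation: [0.06, -3.134, -0.001]
force: [-9.3, -1.6, 4.7]
finger_gap: -0.0
```

>>> {"op": "arm_command", "data": {"series": [{"xyz": [-0.0005, 0, 0], "turn": [0, 0, 0], "claw": 0}, {"xyz": [-0.0005, 0, 0], "turn": [0, 0, 0], "claw": 0}]}}

```text
time_s: 30.2
eef_pos: [525.6, -13.5, 33.6]
orientation: [0.06, -3.133, -0.001]
force: [-10.4, -1.6, 5.4]
finger_gap: -0.0
```

>>> {"op": "arm_command", "data": {"series": [{"xyz": [-0.0005, 0, 0], "turn": [0, 0, 0], "claw": 0}]}}

```text
time_s: 30.32
eef_pos: [525.7, -13.4, 33.5]
orientation: [0.06, -3.132, -0.001]
force: [-11.6, -2.9, 5.9]
finger_gap: 0.002
```

>>> {"op": "arm_command", "data": {"series": [{"xyz": [-0.0005, 0, 0], "turn": [0, 0, 0], "claw": 0}]}}

```text
time_s: 30.45
eef_pos: [526.0, -13.5, 33.5]
orientation: [0.06, -3.131, -0.001]
force: [-11.2, -3.7, 7.1]
finger_gap: -0.0
```

>>> {"op": "arm_command", "data": {"series": [{"xyz": [-0.0005, 0, 0], "turn": [0, 0, 0], "claw": 0}]}}

```text
time_s: 30.58
eef_pos: [526.3, -13.6, 33.5]
orientation: [0.06, -3.131, -0.0]
force: [-11.7, -4.2, 7.1]
finger_gap: 0.002
```

>>> {"op": "arm_command", "data": {"series": [{"xyz": [-0.0005, 0, 0], "turn": [0, 0, 0], "claw": 0}]}}

```text
time_s: 30.7
eef_pos: [526.7, -13.7, 33.4]
orientation: [0.06, -3.131, -0.0]
force: [-12.2, -4.6, 6.3]
finger_gap: 0.004
```

>>> {"op": "arm_command", "data": {"series": [{"xyz": [-0.0005, 0, 0], "turn": [0, 0, 0], "claw": 0}]}}

```text
time_s: 30.82
eef_pos: [527.1, -13.8, 33.4]
orientation: [0.061, -3.131, -0.0]
force: [-12.3, -4.4, 6.0]
finger_gap: 0.001
```

>>> {"op": "arm_command", "data": {"series": [{"xyz": [-0.0005, 0, 0], "turn": [0, 0, 0], "claw": 0}]}}

```text
time_s: 30.95
eef_pos: [527.5, -13.8, 33.4]
orientation: [0.061, -3.131, 0.0]
force: [-11.5, -5.1, 5.8]
finger_gap: 0.002
```

>>> {"op": "arm_command", "data": {"series": [{"xyz": [-0.0003, 0, 0], "turn": [0, 0, 0], "claw": 0}]}}

```text
time_s: 31.08
eef_pos: [527.8, -13.9, 33.4]
orientation: [0.061, -3.13, 0.0]
force: [-12.2, -5.7, 7.1]
finger_gap: -0.001
```

Run:
```python
from h import *
snap('top','t11'); crop('t11','t11c',195,140,305,222,7)
st()
```

```text
{'time_s': 31.125, 'joint_pos': [-0.156, 0.525, 1.847, -0.003, 0.78, -1.763], 'eef_pos': [527.8, -13.916, 33.356], 'orientation': [0.061, -3.13, 0.0], 'force': [-11.975, -5.129, 5.317], 'wrist_torque': [-0.845, 1.776, -0.02], 'finger_gap': 0.004}
```

View pics/t11c.png

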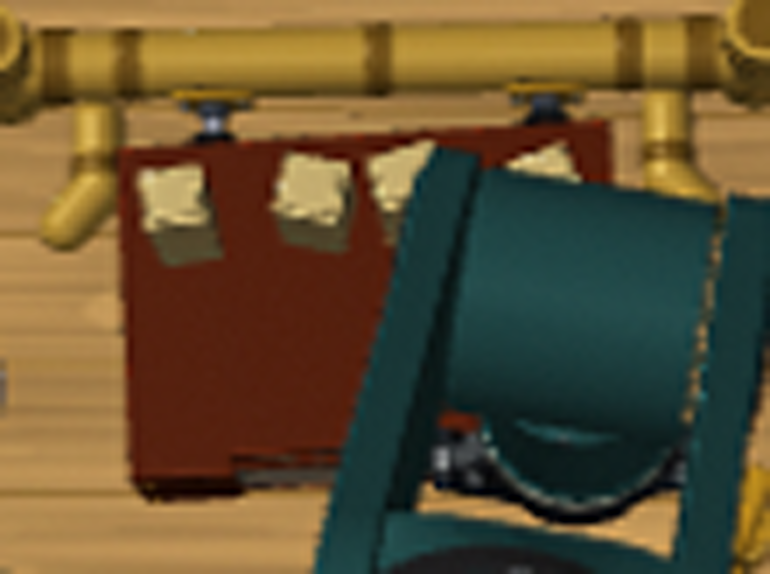

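>>> {"op": "arm_command", "data": {"series": [{"xyz": [-0.0005, 0, 0], "turn": [0, 0, 0], "claw": 0}]}}

```text
time_s: 31.25
eef_pos: [527.9, -13.9, 33.3]
orientation: [0.061, -3.13, 0.0]
force: [-14.7, -6.7, 8.1]
finger_gap: 0.003
```

>>> {"op": "arm_command", "data": {"series": [{"xyz": [-0.0005, 0, 0], "turn": [0, 0, 0], "claw": 0}]}}

```text
time_s: 31.38
eef_pos: [528.1, -13.8, 33.2]
orientation: [0.061, -3.129, 0.0]
force: [-14.1, -6.1, 7.6]
finger_gap: 0.0
```

>>> {"op": "arm_command", "data": {"series": [{"xyz": [-0.0005, 0, 0], "turn": [0, 0, 0], "claw": 0}]}}

```text
time_s: 31.5
eef_pos: [528.1, -13.8, 33.2]
orientation: [0.061, -3.128, -0.0]
force: [-15.0, -5.3, 7.4]
finger_gap: -0.002
```

>>> {"op": "arm_command", "data": {"series": [{"xyz": [-0.0005, 0, 0], "turn": [0, 0, 0], "claw": 0}, {"xyz": [-0.0005, 0, 0], "turn": [0, 0, 0], "claw": 0}]}}

```text
time_s: 31.75
eef_pos: [528.2, -13.7, 33.1]
orientation: [0.061, -3.127, -0.0]
force: [-15.8, -5.2, 7.4]
finger_gap: 0.001
```

Run:
```python
from h import *
st()
snap('scene','s11'); crop('s11','s11c',290,225,370,285,10)
```

```text
{'time_s': 31.75, 'joint_pos': [-0.155, 0.527, 1.843, -0.003, 0.786, -1.762], 'eef_pos': [528.17, -13.696, 33.075], 'orientation': [0.061, -3.127, -0.0], 'force': [-15.83, -5.238, 7.358], 'wrist_torque': [-0.832, 2.277, 0.01], 'finger_gap': 0.001}
```

View pics/s11c.png

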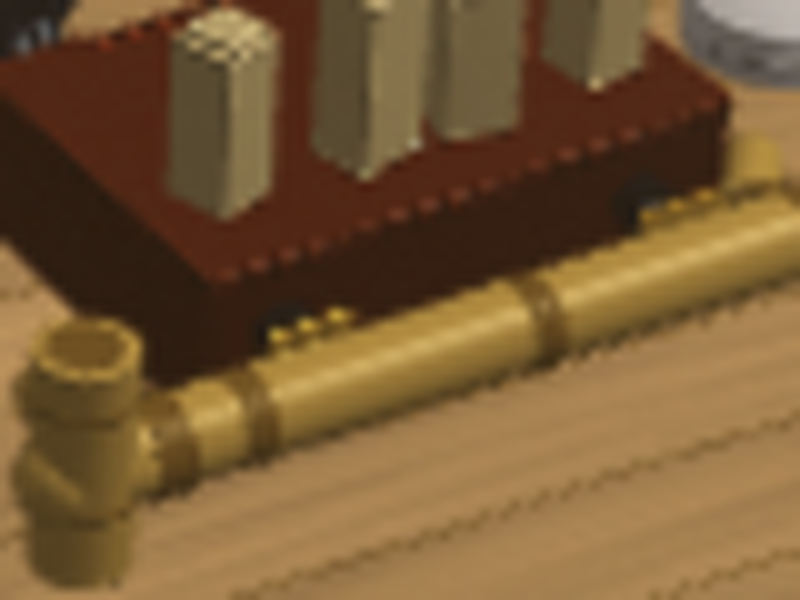

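>>> {"op": "arm_command", "data": {"series": [{"xyz": [0.003, 0, 0], "turn": [0, 0, 0], "claw": 0}, {"xyz": [0.009, 0, 0], "turn": [0, 0, 0], "claw": 0}, {"xyz": [0.012, 0, 0], "turn": [0, 0, 0], "claw": 0}, {"xyz": [0, 0.03, 0], "turn": [0, 0, 0], "claw": 0}, {"xyz": [0, 0.04, 0], "turn": [0, 0, 0], "claw": 0}, {"xyz": [0, 0.045, 0], "turn": [0, 0, 0], "claw": 0}, {"xyz": [0, 0.04, 0], "turn": [0, 0, 0], "claw": 0}, {"xyz": [0, 0.0225, 0], "turn": [0, 0, 0], "claw": 0}, {"xyz": [-0.003, 0, 0], "turn": [0, 0, 0], "claw": 0}, {"xyz": [-0.002, 0, 0], "turn": [0, 0, 0], "claw": 0}]}}

```text
time_s: 33.05
eef_pos: [510.8, 162.7, 34.4]
orientation: [-0.06, 3.14, -0.0]
force: [0.0, -0.9, 1.1]
finger_gap: -0.003
```

>>> {"op": "arm_command", "data": {"series": [{"xyz": [-0.001, 0, 0], "turn": [0, 0, 0], "claw": 0}, {"xyz": [-0.001, 0, 0], "turn": [0, 0, 0], "claw": 0}, {"xyz": [-0.001, 0, 0], "turn": [0, 0, 0], "claw": 0}]}}

```text
time_s: 33.42
eef_pos: [513.5, 162.8, 34.3]
orientation: [0.058, -3.141, 0.0]
force: [-0.2, -0.1, 1.3]
finger_gap: -0.0
```

Run:
```python
from h import *
snap('top','t12'); crop('t12','t12c',195,140,305,222,7)
```

```text
(no output)
```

View pics/t12c.png

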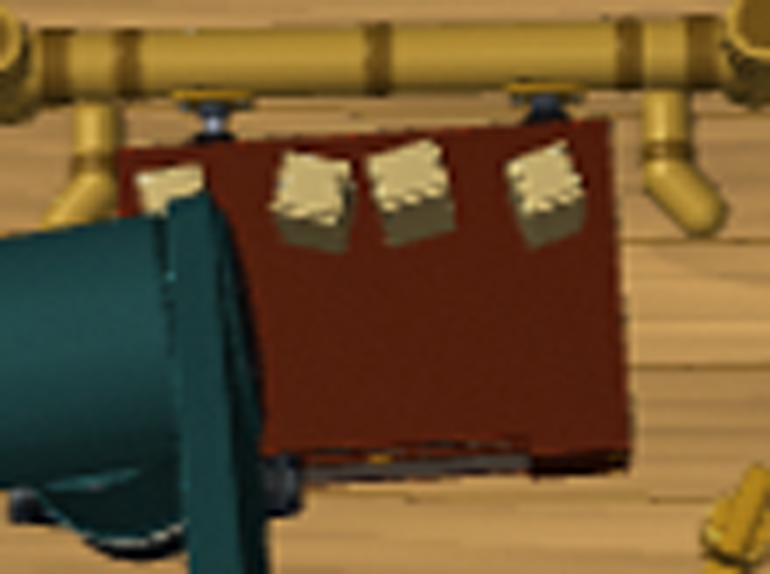

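Back edge (118,150)–(607,121), the yaw that both pads imply. Now feel on the left.

>>> {"op": "arm_command", "data": {"series": [{"xyz": [-0.001, 0, 0], "turn": [0, 0, 0], "claw": 0}, {"xyz": [-0.001, 0, 0], "turn": [0, 0, 0], "claw": 0}, {"xyz": [-0.001, 0, 0], "turn": [0, 0, 0], "claw": 0}]}}

```text
time_s: 33.85
eef_pos: [515.5, 163.3, 34.1]
orientation: [0.059, -3.139, 0.0]
force: [-3.9, 0.4, 2.1]
finger_gap: -0.005
```

>>> {"op": "arm_command", "data": {"series": [{"xyz": [-0.001, 0, 0], "turn": [0, 0, 0], "claw": 0}, {"xyz": [-0.0005, 0, 0], "turn": [0, 0, 0], "claw": 0}]}}

```text
time_s: 34.1
eef_pos: [515.5, 163.3, 33.9]
orientation: [0.059, -3.137, 0.001]
force: [-6.6, -0.5, 3.5]
finger_gap: 0.001
```

>>> {"op": "arm_command", "data": {"series": [{"xyz": [-0.0005, 0, 0], "turn": [0, 0, 0], "claw": 0}, {"xyz": [-0.0005, 0, 0], "turn": [0, 0, 0], "claw": 0}]}}

```text
time_s: 34.35
eef_pos: [515.5, 163.3, 33.7]
orientation: [0.059, -3.135, 0.001]
force: [-8.9, 0.7, 4.7]
finger_gap: 0.0
```

>>> {"op": "arm_command", "data": {"series": [{"xyz": [-0.0005, 0, 0], "turn": [0, 0, 0], "claw": 0}, {"xyz": [-0.0005, 0, 0], "turn": [0, 0, 0], "claw": 0}]}}

```text
time_s: 34.6
eef_pos: [515.6, 163.3, 33.6]
orientation: [0.059, -3.133, 0.001]
force: [-10.2, 1.1, 5.4]
finger_gap: -0.0
```

>>> {"op": "arm_command", "data": {"series": [{"xyz": [-0.0005, 0, 0], "turn": [0, 0, 0], "claw": 0}, {"xyz": [-0.0005, 0, 0], "turn": [0, 0, 0], "claw": 0}]}}

```text
time_s: 34.85
eef_pos: [515.6, 163.3, 33.4]
orientation: [0.059, -3.131, 0.001]
force: [-11.1, 0.2, 6.6]
finger_gap: 0.003
```

>>> {"op": "arm_command", "data": {"series": [{"xyz": [-0.0005, 0, 0], "turn": [0, 0, 0], "claw": 0}, {"xyz": [0, 0, 0], "turn": [0, 0, 0], "claw": 0}]}}

```text
time_s: 35.1
eef_pos: [515.6, 163.3, 33.4]
orientation: [0.059, -3.131, 0.001]
force: [-12.4, 1.4, 6.5]
finger_gap: 0.001
```

>>> {"op": "arm_command", "data": {"series": [{"xyz": [-0.0005, 0, 0], "turn": [0, 0, 0], "claw": 0}, {"xyz": [-0.0005, 0, 0], "turn": [0, 0, 0], "claw": 0}, {"xyz": [-0.0003, 0, 0], "turn": [0, 0, 0], "claw": 0}]}}

```text
time_s: 35.48
eef_pos: [515.6, 163.3, 33.2]
orientation: [0.059, -3.128, 0.002]
force: [-15.1, 0.8, 9.1]
finger_gap: 0.001
```

Run:
```python
from h import *
crop('t12','L1',280,195,325,245,12)
crop('s10','L2',255,210,300,260,12)
```

```text
(no output)
```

View pics/L1.png

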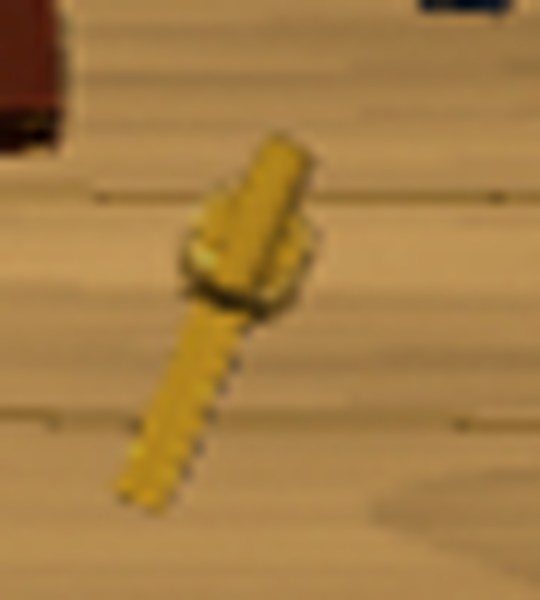

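View pics/L2.png

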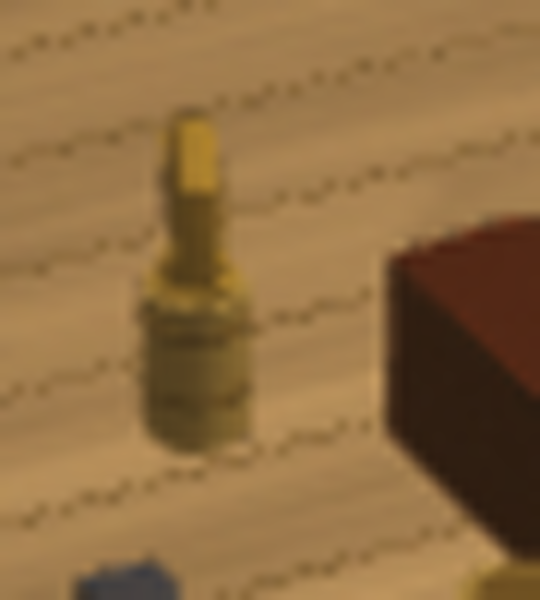

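>>> {"op": "arm_command", "data": {"series": [{"xyz": [0.003, 0, 0], "turn": [0, 0, 0], "claw": 0}, {"xyz": [0.009, 0, 0], "turn": [0, 0, 0], "claw": 0}, {"xyz": [0.014, 0, 0], "turn": [0, 0, 0], "claw": 0}, {"xyz": [0, 0, -0.04], "turn": [0, 0, 0], "claw": 0}, {"xyz": [0, 0, -0.05], "turn": [0, 0, 0], "claw": 0}, {"xyz": [0, 0, -0.04], "turn": [0, 0, 0], "claw": 0}, {"xyz": [0, -0.05, 0], "turn": [0, 0, 0], "claw": 0}, {"xyz": [0, -0.05, 0], "turn": [0, 0, 0], "claw": 0}, {"xyz": [0, -0.05, 0], "turn": [0, 0, 0], "claw": 0}, {"xyz": [0, -0.05, 0], "turn": [0, 0, 0], "claw": 0}, {"xyz": [-0.002, -0.049, 0], "turn": [0, 0, 0], "claw": 0}, {"xyz": [0, 0, 0], "turn": [0, 0, 0], "claw": 0}]}}

```text
time_s: 36.98
eef_pos: [508.7, -89.3, 164.6]
orientation: [-0.053, 3.139, -0.003]
force: [-0.1, -0.1, -0.2]
finger_gap: 0.002
```

Run:
```python
from h import *
from scipy.optimize import least_squares
obs=[((118,490),(-1,74),58),((168,512),(1,74),58),((272,132),'fl',98),((315,160),'fr',98)]
def pts(p):
    cx,cy,a=p; d=np.array([np.cos(a),np.sin(a)]); n=np.array([d[1],-d[0]]) # n: right of d... 
    c=np.array([cx,cy])
    # image right = world -y ; d ~ -x ; left in image = +y
    m=np.array([-d[1],d[0]]); m = m if m[1]>0 else -m
    return [np.r_[c+72.5*d+7*m,58],np.r_[c+72.5*d-7*m,58],np.r_[c-21*d+7*m,98],np.r_[c-21*d-7*m,98]]
def res(p):
    r=[]
    for q,o in zip(pts(p),obs):
        u,v=proj('top',q); r+= [(u-280+.5)*12-.5-o[0][0],(v-195+.5)*12-.5-o[0][1]]
    return r
s=least_squares(res,[507,-85,2.77]);print(s.x,np.degrees(s.x[2]),np.round(s.fun,1))
o=st()
```

```text
[506.21566467 -85.85297923   2.73844094] 156.90110813157818 [-2.   2.8 -1.1  2.8 -2.9  0.1  6.  -5.7]
{'time_s': 36.975, 'joint_pos': [-0.307, 0.313, 1.77, -0.001, 1.056, -1.911], 'eef_pos': [508.744, -89.289, 164.644], 'orientation': [-0.053, 3.139, -0.003], 'force': [-0.082, -0.078, -0.218], 'wrist_torque': [0.013, -0.013, -0.01], 'finger_gap': 0.002}
```

>>> {"op": "arm_command", "data": {"series": [{"xyz": [0, 0, 0], "turn": [0, 0, 8.4], "claw": 0.6}, {"xyz": [0, 0, 0], "turn": [0, 0, 8.4], "claw": 0.6}, {"xyz": [0, 0, 0], "turn": [0, 0, 8.4], "claw": 0.6}, {"xyz": [0, 0, 0], "turn": [0, 0, 0], "claw": 0.6}]}}

```text
time_s: 37.48
eef_pos: [507.8, -85.1, 164.3]
orientation: [0.624, 3.079, 0.0]
force: [-0.2, -0.3, 0.4]
finger_gap: 0.598
```

Run:
```python
from h import *
from scipy.spatial.transform import Rotation as R
o=st(); M=R.from_rotvec(o['orientation']).as_matrix(); print(np.degrees(np.arctan2(M[1,0],M[0,0])), M.T@(np.array([506.4,-85.6,67])-o['eef_pos']))
```

```text
{'time_s': 37.475, 'joint_pos': [-0.3, 0.313, 1.772, 0.0, 1.057, -1.471], 'eef_pos': [507.79, -85.138, 164.315], 'orientation': [0.624, 3.079, 0.0], 'force': [-0.212, -0.296, 0.378], 'wrist_torque': [-0.008, 0.019, 0.003], 'finger_gap': 0.598}
157.07277984807035 [ 1.098434   -0.98236645 97.31458159]
```

>>> {"op": "arm_command", "data": {"series": [{"xyz": [0.001, -0.001, 0.025], "turn": [0, 0, 0], "claw": 0.6}, {"xyz": [0, 0, 0.03], "turn": [0, 0, 0], "claw": 0.6}, {"xyz": [0, 0, 0.025], "turn": [0, 0, 0], "claw": 0.6}, {"xyz": [0, 0, 0.015], "turn": [0, 0, 0], "claw": 0.6}, {"xyz": [0, 0, 0], "turn": [0, 0, 0], "claw": 0.6}]}}

```text
time_s: 38.1
eef_pos: [506.1, -86.1, 68.6]
orientation: [-0.624, -3.077, -0.0]
force: [-0.0, -0.2, 0.2]
finger_gap: 0.599
```

Run:
```python
from h import *
st()
snap('scene','s13'); crop('s13','s13c',225,160,325,260,6)
```

```text
{'time_s': 38.1, 'joint_pos': [-0.303, 0.45, 1.863, -0.0, 0.831, -1.473], 'eef_pos': [506.076, -86.083, 68.564], 'orientation': [-0.624, -3.077, -0.0], 'force': [-0.036, -0.186, 0.203], 'wrist_torque': [-0.016, 0.029, 0.001], 'finger_gap': 0.599}
```

View pics/s13c.png

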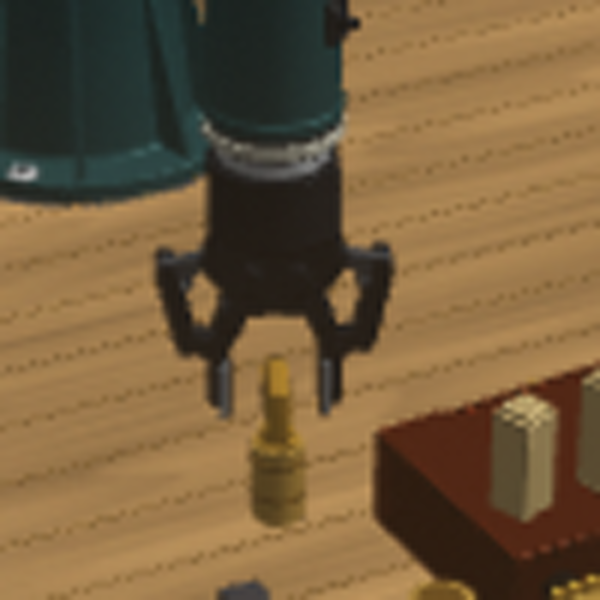

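Bar is centred between the fingers. Close.

>>> {"op": "arm_command", "data": {"series": [{"xyz": [0, 0, 0], "turn": [0, 0, 0], "claw": 0}, {"xyz": [0, 0, 0], "turn": [0, 0, 0], "claw": 0}, {"xyz": [0, 0, 0], "turn": [0, 0, 0], "claw": 0}, {"xyz": [0, 0, 0], "turn": [0, 0, 0], "claw": 0}, {"xyz": [0, 0, 0], "turn": [0, 0, 0], "claw": 0}], "newtons": 25}}

```text
time_s: 38.78
eef_pos: [508.1, -85.7, 70.4]
orientation: [0.628, 3.076, 0.002]
force: [1.8, 6.7, 4.0]
finger_gap: 0.16
```

Run:
```python
from h import *
st()
```

```text
{'time_s': 38.775, 'joint_pos': [-0.303, 0.447, 1.861, 0.002, 0.831, -1.473], 'eef_pos': [508.07, -85.736, 70.351], 'orientation': [0.628, 3.076, 0.002], 'force': [1.82, 6.702, 4.015], 'wrist_torque': [0.835, -0.212, 0.027], 'finger_gap': 0.16}
```

>>> {"op": "arm_command", "data": {"series": [{"xyz": [0, 0.0015, 0], "turn": [0, 0, 2], "claw": 0}, {"xyz": [0, 0, 0], "turn": [0, 0, 4], "claw": 0}, {"xyz": [0, 0, 0], "turn": [0, 0, 4], "claw": 0}]}}

```text
time_s: 39.15
eef_pos: [508.2, -85.3, 70.4]
orientation: [0.895, 3.009, 0.0]
force: [0.6, 1.4, 4.2]
finger_gap: 0.16
```

Run:
```python
from h import *
st()
```

```text
{'time_s': 39.15, 'joint_pos': [-0.301, 0.447, 1.86, 0.0, 0.832, -1.293], 'eef_pos': [508.25, -85.344, 70.356], 'orientation': [0.895, 3.009, 0.0], 'force': [0.568, 1.442, 4.235], 'wrist_torque': [0.136, 0.115, 0.11], 'finger_gap': 0.16}
```

>>> {"op": "arm_command", "data": {"series": [{"xyz": [0, 0, 0], "turn": [0, 0, 7], "claw": 0}, {"xyz": [0, 0, 0], "turn": [0, 0, 7], "claw": 0}, {"xyz": [0, 0, 0], "turn": [0, 0, 7], "claw": 0}, {"xyz": [0, 0, 0], "turn": [0, 0, 7], "claw": 0}, {"xyz": [0, 0, 0], "turn": [0, 0, 7], "claw": 0}, {"xyz": [0, 0, 0], "turn": [0, 0, 7], "claw": 0}, {"xyz": [0, 0, 0], "turn": [0, 0, 7], "claw": 0}, {"xyz": [0, 0, 0], "turn": [0, 0, 7], "claw": 0}, {"xyz": [0, 0, 0], "turn": [0, 0, 0], "claw": 0}]}}

```text
time_s: 40.28
eef_pos: [509.7, -84.4, 70.4]
orientation: [2.204, 2.236, 0.006]
force: [5.5, 6.4, 0.8]
finger_gap: 0.161
```

Run:
```python
from h import *
st()
snap('top','t14'); crop('t14','t14c',235,160,335,240,7)
snap('scene','s14'); crop('s14','s14c',225,180,325,260,7)
```

```text
{'time_s': 40.275, 'joint_pos': [-0.3, 0.448, 1.859, 0.003, 0.831, -0.316], 'eef_pos': [509.731, -84.444, 70.383], 'orientation': [2.204, 2.236, 0.006], 'force': [5.539, 6.439, 0.797], 'wrist_torque': [0.932, -0.455, -0.141], 'finger_gap': 0.161}
```

View pics/t14c.png

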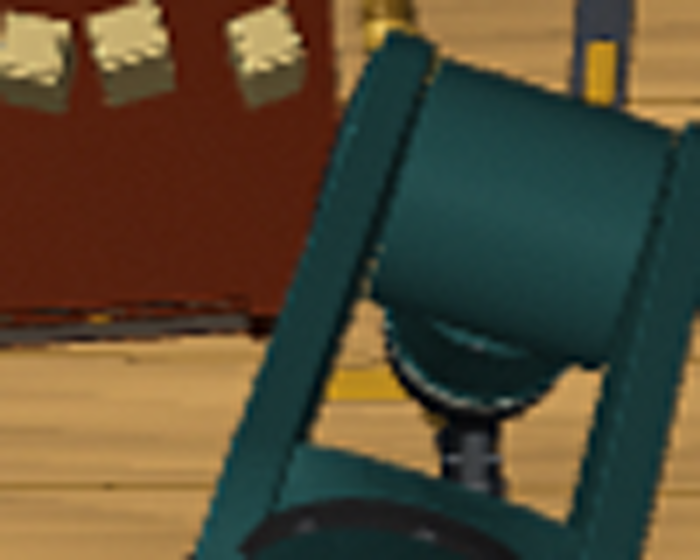

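View pics/s14c.png

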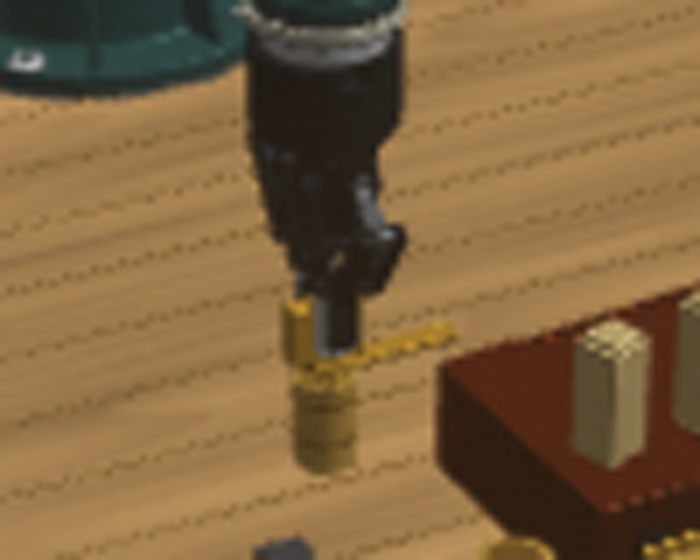

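>>> {"op": "arm_command", "data": {"series": [{"xyz": [0.0015, 0.0015, 0], "turn": [0, 0, 4], "claw": 0}, {"xyz": [0, 0, 0], "turn": [0, 0, 4], "claw": 0}, {"xyz": [0, 0, 0], "turn": [0, 0, 4], "claw": 0}]}}

```text
time_s: 40.75
eef_pos: [510.2, -84.4, 70.4]
orientation: [2.424, 1.994, 0.002]
force: [0.7, -0.7, 2.4]
finger_gap: 0.16
```

Run:
```python
from h import *
o=st();print(2*np.degrees(np.arctan2(o['orientation'][1],o['orientation'][0])))
```

```text
{'time_s': 40.75, 'joint_pos': [-0.297, 0.449, 1.857, -0.001, 0.833, -0.102], 'eef_pos': [510.191, -84.362, 70.379], 'orientation': [2.424, 1.994, 0.002], 'force': [0.693, -0.673, 2.357], 'wrist_torque': [-0.135, 0.148, 0.122], 'finger_gap': 0.16}
78.86591399084973
```

>>> {"op": "arm_command", "data": {"series": [{"xyz": [0, 0, 0], "turn": [0, 0, 2], "claw": 0}, {"xyz": [0, 0, 0], "turn": [0, 0, 2], "claw": 0}]}}

```text
time_s: 41.0
eef_pos: [510.3, -84.4, 70.4]
orientation: [2.491, 1.909, 0.002]
force: [2.1, -1.8, 6.8]
finger_gap: 0.159
```

```bash
cat > q.py <<'E'
from h import *
o=st();print(2*np.degrees(np.arctan2(o['orientation'][1],o['orientation'][0])))
E
python3 q.py
python3 - <<'E'
from h import *
snap('scene','s15'); crop('s15','s15c',245,200,325,260,9)
E
```

```text
{'time_s': 41.0, 'joint_pos': [-0.297, 0.449, 1.857, -0.001, 0.833, -0.034], 'eef_pos': [510.335, -84.372, 70.359], 'orientation': [2.491, 1.909, 0.002], 'force': [2.081, -1.773, 6.766], 'wrist_torque': [-0.222, 0.049, 0.112], 'finger_gap': 0.159}
74.92974895447104
```

View pics/s15c.png

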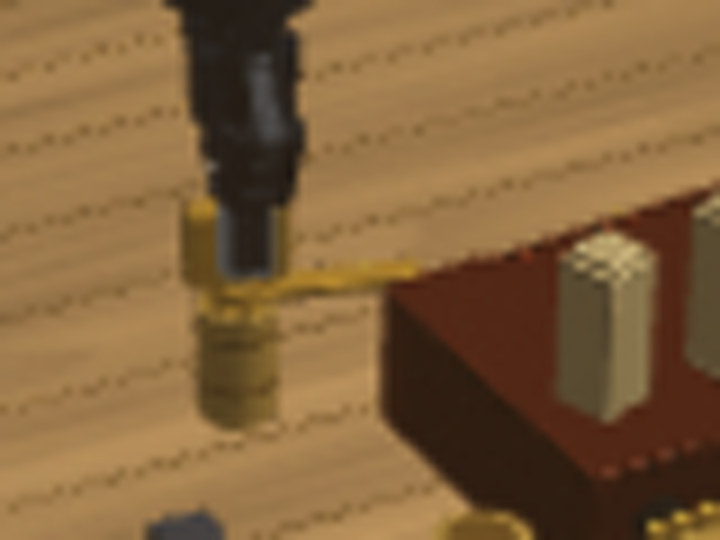

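Torque still at friction level (0.11). One-degree steps.

>>> {"op": "arm_command", "data": {"series": [{"xyz": [0, 0, 0], "turn": [0, 0, 1], "claw": 0}, {"xyz": [0, 0, 0], "turn": [0, 0, 1], "claw": 0}]}}

```text
time_s: 41.3
eef_pos: [510.4, -84.4, 70.3]
orientation: [2.524, 1.866, 0.003]
force: [2.2, -1.7, 5.4]
finger_gap: 0.159
```

```bash
python3 q.py
```

```text
{'time_s': 41.3, 'joint_pos': [-0.297, 0.449, 1.857, -0.0, 0.833, 0.001], 'eef_pos': [510.41, -84.377, 70.346], 'orientation': [2.524, 1.866, 0.003], 'force': [2.212, -1.678, 5.38], 'wrist_torque': [-0.224, 0.083, 0.096], 'finger_gap': 0.159}
72.96140576494186
```

>>> {"op": "arm_command", "data": {"series": [{"xyz": [0, 0, 0], "turn": [0, 0, 0.7], "claw": 0}]}}

```text
time_s: 41.42
eef_pos: [510.4, -84.4, 70.3]
orientation: [2.535, 1.851, 0.003]
force: [1.6, -1.6, 6.0]
finger_gap: 0.157
```

```bash
python3 q.py
```

```text
{'time_s': 41.425, 'joint_pos': [-0.297, 0.449, 1.857, -0.001, 0.832, 0.013], 'eef_pos': [510.407, -84.394, 70.342], 'orientation': [2.535, 1.851, 0.003], 'force': [1.647, -1.586, 6.006], 'wrist_torque': [-0.254, 0.144, 0.114], 'finger_gap': 0.157}
72.27111359029381
```

>>> {"op": "arm_command", "data": {"series": [{"xyz": [0, 0, 0], "turn": [0, 0, 0.7], "claw": 0}]}}

```text
time_s: 41.55
eef_pos: [510.4, -84.4, 70.4]
orientation: [2.546, 1.835, 0.003]
force: [2.0, -2.0, 5.8]
finger_gap: 0.158
```

```bash
python3 q.py
```

```text
{'time_s': 41.55, 'joint_pos': [-0.297, 0.449, 1.857, -0.001, 0.832, 0.025], 'eef_pos': [510.44, -84.398, 70.352], 'orientation': [2.546, 1.835, 0.003], 'force': [2.048, -1.973, 5.761], 'wrist_torque': [-0.163, 0.055, 0.128], 'finger_gap': 0.158}
71.57464665966694
```

>>> {"op": "arm_command", "data": {"series": [{"xyz": [0, 0, 0], "turn": [0, 0, 0.7], "claw": 0}]}}

```text
time_s: 41.68
eef_pos: [510.4, -84.4, 70.4]
orientation: [2.557, 1.82, 0.003]
force: [1.8, -1.6, 5.9]
finger_gap: 0.157
```

```bash
python3 q.py
```

```text
{'time_s': 41.675, 'joint_pos': [-0.297, 0.449, 1.857, -0.001, 0.832, 0.037], 'eef_pos': [510.442, -84.39, 70.358], 'orientation': [2.557, 1.82, 0.003], 'force': [1.772, -1.604, 5.89], 'wrist_torque': [-0.149, 0.023, 0.407], 'finger_gap': 0.157}
70.89288793760882
```

>>> {"op": "arm_command", "data": {"series": [{"xyz": [0, 0, 0], "turn": [0, 0, 0.7], "claw": 0}]}}

```text
time_s: 41.8
eef_pos: [510.4, -84.4, 70.4]
orientation: [2.567, 1.805, 0.002]
force: [1.2, -1.2, 6.6]
finger_gap: 0.158
```

```bash
python3 q.py
```

```text
{'time_s': 41.8, 'joint_pos': [-0.297, 0.449, 1.857, -0.001, 0.832, 0.049], 'eef_pos': [510.436, -84.395, 70.35], 'orientation': [2.567, 1.805, 0.002], 'force': [1.241, -1.247, 6.58], 'wrist_torque': [-0.14, -0.05, 0.623], 'finger_gap': 0.158}
70.22717127733569
```

>>> {"op": "arm_command", "data": {"series": [{"xyz": [0, 0, 0], "turn": [0, 0, 0], "claw": 0}, {"xyz": [0, 0, 0], "turn": [0, 0, 0], "claw": 0}, {"xyz": [0, 0, 0], "turn": [0, 0, 0], "claw": 0}]}}

```text
time_s: 42.18
eef_pos: [510.5, -84.4, 70.4]
orientation: [2.567, 1.806, 0.003]
force: [1.2, -0.9, 5.7]
finger_gap: 0.16
```

```bash
python3 q.py
```

```text
{'time_s': 42.175, 'joint_pos': [-0.297, 0.449, 1.857, -0.001, 0.832, 0.048], 'eef_pos': [510.485, -84.405, 70.352], 'orientation': [2.567, 1.806, 0.003], 'force': [1.23, -0.926, 5.715], 'wrist_torque': [-0.108, -0.034, 0.61], 'finger_gap': 0.16}
70.25640375903983
```

>>> {"op": "arm_command", "data": {"series": [{"xyz": [0, 0, 0], "turn": [0, 0, 0], "claw": 0.6}, {"xyz": [0, 0, 0], "turn": [0, 0, 0], "claw": 0.6}, {"xyz": [0, 0, 0], "turn": [0, 0, 0], "claw": 0.6}, {"xyz": [0, 0, 0], "turn": [0, 0, 0], "claw": 0.6}, {"xyz": [0, 0, -0.02], "turn": [0, 0, 0], "claw": 0.6}, {"xyz": [0, 0, -0.04], "turn": [0, 0, 0], "claw": 0.6}, {"xyz": [0, 0, -0.05], "turn": [0, 0, 0], "claw": 0.6}, {"xyz": [0, 0, -0.05], "turn": [0, 0, 0], "claw": 0.6}]}}

```text
time_s: 43.18
eef_pos: [508.4, -83.6, 230.6]
orientation: [-2.57, -1.805, 0.001]
force: [0.4, -0.4, 0.5]
finger_gap: 0.603
```

>>> {"op": "arm_command", "data": {"series": [{"xyz": [-0.05, 0, 0], "turn": [0, 0, 0], "claw": 0.6}, {"xyz": [-0.05, 0, 0], "turn": [0, 0, 0], "claw": 0.6}, {"xyz": [-0.05, 0, 0], "turn": [0, 0, 0], "claw": 0.6}, {"xyz": [-0.05, 0, 0], "turn": [0, 0, 0], "claw": 0.6}, {"xyz": [-0.03, 0, 0], "turn": [0, 0, 0], "claw": 0.6}]}}

```text
time_s: 43.8
eef_pos: [429.8, -302.1, 229.3]
orientation: [2.572, 1.803, -0.001]
force: [-0.2, 0.5, 0.4]
finger_gap: 0.598
```

Run:
```python
from h import *
st()
snap('top','t16'); crop('t16','t16c',195,140,315,230,6.5)
snap('scene','s16'); crop('s16','s16c',250,190,390,290,5.6)
```

```text
{'time_s': 43.8, 'joint_pos': [-0.744, 0.254, 1.673, -0.0, 1.215, -0.396], 'eef_pos': [429.842, -302.092, 229.254], 'orientation': [2.572, 1.803, -0.001], 'force': [-0.206, 0.542, 0.382], 'wrist_torque': [0.077, 0.015, -0.017], 'finger_gap': 0.598}
```

View pics/t16c.png

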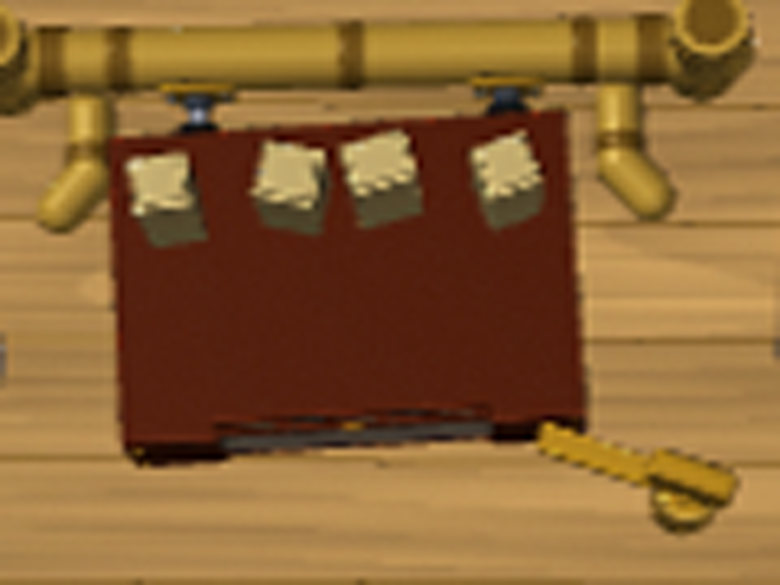

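View pics/s16c.png

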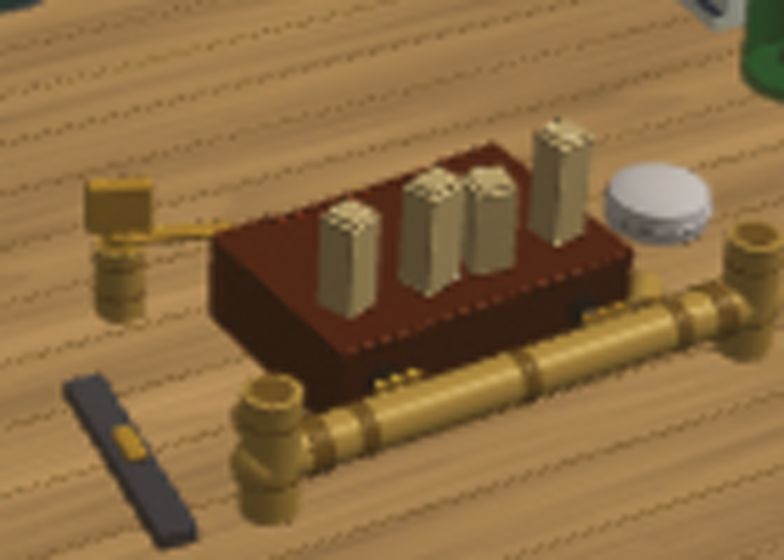

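Run:
```python
from h import *
def S(u,v,z): return at('top',195+(u+.5)/6.5-.5,140+(v+.5)/6.5-.5,z)
bl=S(112,138,64);br=S(567,111,64);fr=S(585,413,64);fl=S(122,443,64);print(bl,br,fr,fl)
c=(bl+br+fr+fl)[:2]/4; d=c-[706,76.3]; print(c,'y_bay',-.026*d[0]+d[1])
ex=((bl+br)-(fl+fr))[:2]; ex/=np.linalg.norm(ex); ey=np.array([-ex[1],ex[0]])
for t in (S(540,423,58),S(538,448,58)): print('tip in chest',(t[:2]-c)@ex,(t[:2]-c)@ey)
print(arm.close_job())
```

```text
[672.43038492 189.27412316  64.        ] [687.40141043 -27.35406491  64.        ] [541.17284074 -36.46240821  64.        ] [525.31676718 180.61202373  64.        ]
[606.58035082  76.51741844] y_bay 2.8023293217783882
tip in chest -74.73982143240157 -87.54288500351262
tip in chest -86.61712235718115 -85.94808361894525
the job is handed in; nothing more can be done
None
```

I walked the chest back with alternating pushes on the two corner posts until both rubber stops were felt, turned the latch onto its front, backed the arm off and handed the job in at about 44 s. No verdict was reported.

- **Stops:** On the last push at each post, the post stopped advancing while the force kept rising, to 15.1 N on the left and 15.8 N on the right. The post's own sliding took about 8 to 10 N, so each stop carries an estimated 5 to 7 N. The chest's back edge also agreed with the pad positions I had measured, to about 1 mm.
- **Latch:** Contact showed as the torque rising from 0.11 to 0.62 N m, which I estimate as about 7 N on the chest. In the last picture the leading corner lies at x = -74.7 mm, y = -87.5 mm in the chest's frame, inside the required window.
- **The rest:** The chest's middle is about 3 mm from the bay's middle. The four seals are standing and the robot touches nothing. The paste box and paperweight look unmoved; the other four bystanders I did not check again. No check failed or disagreed beyond the camera's 1 to 2 mm.

The remaining force on each stop after release is inferred from the pushes and the friction; I had no direct reading of it.

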